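Turn a serving board over against a pantry fence and clamp it with the divider

TASK

The small bamboo board is lying upside down with its rubber feet in the air. Tip it up on end against the wooden fence of the pantry organiser and lay it down on its feet without letting it drop, square to the fence with one short end close against it; then let go and slide the metal divider along until it gently presses the board snug against the wooden end stop, and leave it so. Leave the groceries standing nearby alone.

Things in the scene. Friction and masses are not known exactly. Their poses are not given: they have to be found in the camera images.
- board: Loose bamboo board, 110 mm (own x) x 60 mm (own y) x 18 mm thick, about 0.15 kg, with four black rubber feet (14 mm across, 5 mm tall, centred 11 mm from the edges) on one broad face. Origin: centre of the plain broad face; own z points from there to the footed face. Starts on the plain face, z up, feet on top; must finish on its feet, z down, origin 23 mm above the counter.
- organiser: Fixed organiser. Origin: on the counter in the plane of the fence's front face, mid-length. Own x points level from that face away from the robot, y along the fence to the left, z up. The board starts in front of it (negative x). A wire shelf stands over it (see shelf_rod), on thin posts at y = +-215 mm, x = 50 and 150 mm.
- fence_mid (a point): Top edge of the organiser's fixed wooden fence, mid-length, in its front face (organiser x = 0, y = 0). The fence is 50 mm high, 14 mm thick (behind the face), 430 mm long, along organiser y.
- end_stop_face (a point): Centre of the face, looking to +y, of the fixed wooden end stop square to the fence at its right: organiser y = -140 mm, x = -42 mm, 25 mm up. The stop is 12 mm thick, 50 mm high, and reaches from the fence to x = -85 mm.
- divider_face (a point): Centre of the face, looking to the end stop (-y), of the upright aluminium divider plate that slides along the fence: x = -42 mm, 27 mm above the counter. The plate is square to the fence, 12 mm thick (its outer face, to push on, is 12 mm further to +y), 2 to 52 mm above the counter, and reaches from the fence to organiser x = -85 mm.
- shelf_rod (a point): Middle of the front rod (8 mm thick, along y) of the see-through white wire shelf above the fence: at organiser x = -20 mm, 270 mm above the counter; the shelf reaches back from it to x = 160 mm. Close to the fence the gripper has to come in tilted, its body leaning back towards the robot, to stay clear of it.
- slide (a joint): Travel of the divider in m towards the end stop (-y of the organiser): its face is at organiser y = 0.150 - value. Starts 0 to 0.04 (open), 0.230 when the 60 mm wide board is held against the end stop. Slides against about 2.5 N of friction and stays where it is left.
- tin: Bystander: food tin, 66 mm across, 100 mm high, origin at the centre of its foot.
- jar: Bystander: jar, 70 mm across, 120 mm high, origin at the centre of its foot.
- carton: Bystander: cardboard carton 50 x 100 x 130 mm, origin at the centre of its foot.
Things that resemble listed ones, but are neither listed nor needed, are in the scene too. What is meant by the board is not red, and is the smaller of those in its own colour.

How it is judged:
On the way, in this order (a step that is already met when the one before it is completed fails the run):
1. the board is tipped up on end (within 30 degrees of upright) and touches the fence ((angle between board's own x axis and vertical below 0.52 rad or angle between board's own x axis and vertical above 2.62 rad) and contact force between board and organiser_c0 above 0.2 N), for 0.1 s.
2. the board lies turned over, flat on its feet (within 6 degrees), at rest and let go (angle between board's own z axis and vertical above 3.04 rad and height (world z) of board below 0.027 m and linear speed of board below 0.03 m/s and angular speed of board below 0.3 rad/s and contact force between board and the fingers below 0.05 N), for 0.2 s.
3. the divider presses the board against the end stop with more than 2 N (angle between board's own z axis and vertical above 3.04 rad and contact force between slide_c0 and board above 2 N and contact force between board and organiser_c1 above 2 N), for 0.2 s.
At the end, for the whole second after the job is handed in: The board lies at rest on its feet, flat within 6 degrees, square to the fence within 4 degrees, its end less than 15 mm from the fence, between end stop and divider with no more than about 4 mm of play (slide between 0.226 and 0.234) (angle between board's own z axis and vertical above 3.04 rad and height (world z) of board below 0.027 m and linear speed of board below 0.03 m/s and angular speed of board below 0.3 rad/s and angle between the x axis of board and the x axis of organiser, either way round below 0.07 rad and x of board in the frame of organiser between -0.07 and -0.05 m and y of board in the frame of organiser between -0.114 and -0.106 m and value of joint slide between 0.226 and 0.234 m); the robot touches nothing.
It fails at once if the board is dropped or slaps over (turning faster than 10 rad/s) (angular speed of board above 10 rad/s).
It fails at once if the board is squeezed against the end stop with more than 60 N (contact force between board and organiser_c1 above 60 N).
It fails at once if the tin is moved more than 20 mm (distance of tin from where it was at the start of the episode above 0.02 m).
It fails at once if the jar is moved more than 20 mm (distance of jar from where it was at the start of the episode above 0.02 m).
It fails at once if the carton is moved more than 20 mm (distance of carton from where it was at the start of the episode above 0.02 m).
It also fails if it takes over 72 s, if anything falls off the work surface, if the arm or the gripper's body presses on something with over 40 N, if the wrist force passes 120 N, or if a joint passes its speed limit or range.

ROBOT

A 7-joint arm with a two-finger parallel gripper is mounted at the origin on the work surface. World frame = base frame: x ahead of the robot, y to its left, z up, the work surface at z = 0. Lengths are in m, angles in rad, forces in N, time in s.
With the tool pointing down it reaches from about 0.4 to 0.875 m from the base axis. Payload 19.3 kg.
Tool frame: the origin (TCP) lies midway between the tips of the shut fingers; the grasp point (between the pads) lies 19 mm behind it; z points along the fingers, y is the line along which they close (so a half turn about z gives the same grasp; the last joint's range is limited). The gripper opens to 85 mm and grips with 20 to 120 N. Pads are 22 mm wide; open, the fingers measure 114 mm over their backs; the gripper's body (76 mm by 85 mm) begins 54 mm behind the grasp point. The pads swing forward as they close: fully open they stand 13 mm farther back than shut.
Start: joints at [1.084, 0.521, -0.036, 1.599, 0.021, 1.021, -0.113], TCP at [0.253, -0.571, 0.202] pointing down, gripper open.
Joint ranges: [-2.91, 2.91], [-0.3, 2.13], [-1.5, 1.42], [0.17, 2.43], [-1.26, 4.41], [0.16, 1.93], [-2.52, 2.52]. Speed limits (rad/s): [1.89, 1.89, 2.39, 2.39, 3.01, 3.01, 3.01].

INTERFACE

Orientations are given as [roll, pitch, yaw] about the fixed x, y, z axes, in that order (R = Rz(yaw) Ry(pitch) Rx(roll)).
In Python, from workcell import * gives the robot as it stands. The module is installed in compiled form; this text tells all that it offers.
- The arm moves only by the tool play_rows, never from a script. Its argument "deltas" is a list of rows, each a list of 7 numbers: the shift along the tool's x, y, z in units of 500 mm (1.0 is 500 mm), then the turn, a rotation vector about the tool's x, y, z in units of 120 degrees (1.0 is 120 degrees), then the closure, from 0 (fully open) to 1 (shut). A call has 1 to 10 rows; each row is the pose to reach, as a shift and turn from the pose commanded when the call began, along the tool's axes at that moment; what a row does not reach only later rows make up. A row lasts 1/10 s, in which the tool goes at most 50 mm and 8.59 degrees, less where a joint would pass 70% of its speed; a pose out of reach is approached as far as the arm can. A call with a number of a shift or a turn outside -1 to 1 is refused whole. A call with a gripper value outside its range is refused whole. The fingers move at their own pace and stop on an object; "newtons" is the grip in N (left out, the last holds). Time passes only in rows, so rows that repeat a pose let the fingers close. It gives the time, the measured TCP pose, the force, the opening and the grip force at its end, in the units of the state.
- observe(): the state, without advancing time (a new reading comes with each control period).
- grab_frame(name): name is "side" or "top" or "wrist"; returns the picture (400x640x3 uint8, red, green, blue); there is no depth.
- get_calibration(name): a dict with "fovy" (degrees; the focal length in pixels is half the picture's height over the tangent of half this angle, whatever the lens; pixels are square), "cx", "cy" (the principal point, pixels), "xyz" and "rotation" of the camera in the world. Camera axes: x right, y down, z forward; pixel columns grow to the right and rows downward; lengths in m; the calibration is good to about 2 mm. A picture is of the moment at which its call begins: read the wrist's pose just before it. get_calibration takes no time and is no camera call; for the wrist camera it gives the pose at the moment of the call.
- job_done(): hands the job in; it is judged then, once.
The state is a dict: "clock": time; "qpos": joint angles; "qd": joint speeds; "joint_efforts": joint torques, N m; "position": TCP position; "tool_rot": TCP orientation; "force": force on the tool from outside, world axes, zero at the start; "moment": the same for the moment, N m; "grip_width": finger opening in m; "finger_force": force on a finger pad.
Only numpy, scipy, OpenCV 4.12 (cv2) and the standard library are available. Lean on these libraries where they do the work, as an engineer would, in place of code of your own. Each camera call takes 0.05 s, during which the arm holds its last target. There are 200 camera calls.

## Working session

There is one attempt and no reset: what is moved stays moved. The work goes in short steps, Python scripts to look and compute and a tool call to move; the robot and the scene stay as the last step left them, time stands still between calls to the robot, and variables do not carry over. Pictures are saved under pics/ and viewed, at most 10 in all, crops included, and the job is handed in when it is done.

Besides the shell and the picture viewer there is one more tool, called after "Request:" as name(argument=value, ...) on one line, values as JSON. play_rows: Moves the arm, as the interface text tells. Its arguments: {"type":"object","properties":{"deltas":{"type":"array"},"newtons":{"type":"number"}},"required":["deltas"]}

```bash
mkdir -p pics; python3 - <<'E'
from workcell import *
import cv2
s=observe();print(s)
for n in("side","top"):
    c=get_calibration(n);print(n,c)
    cv2.imwrite(f"pics/{n}0.png",grab_frame(n)[:,:,::-1])
E
```

```text
{'clock': 0.0, 'qpos': array([ 1.08382318,  0.52196095, -0.03632068,  1.59996871,  0.02120705,
        1.02110203, -0.11277133]), 'qd': array([ 5.55099249e-04, -3.88398790e-05,  6.57786386e-04,  7.69079538e-04,
        2.37634397e-04, -1.57837364e-03,  1.36322081e-03]), 'joint_efforts': array([-4.22817930e-04, -9.27108192e+01,  1.97964147e+00, -3.69929051e+01,
        1.78388815e-02,  8.25864205e-03,  6.21110161e-06]), 'position': array([ 0.25282763, -0.57120134,  0.20127296]), 'tool_rot': array([-3.14054215e+00,  8.38124970e-05,  4.16789040e-01]), 'force': array([-0.66726876, -0.67952432, -0.41979969]), 'moment': array([ 0.0248159 , -0.02262917,  0.01708523]), 'finger_force': 0.0, 'grip_width': 0.08543183631065386}
side {'fovy': 43.86872762854613, 'cx': 317.9726406197233, 'cy': 194.25862804395092, 'xyz': array([-0.14002824,  0.62297377,  1.33803376]), 'rotation': array([-2.46020451,  0.01164265, -2.4107204 ])}
top {'fovy': 47.744399291137846, 'cx': 324.5354087553141, 'cy': 198.91136337551853, 'xyz': array([ 0.33782446, -0.07222733,  1.59246205]), 'rotation': array([-3.0162619 ,  0.01026924, -1.57559128])}
```

View pics/side0.png

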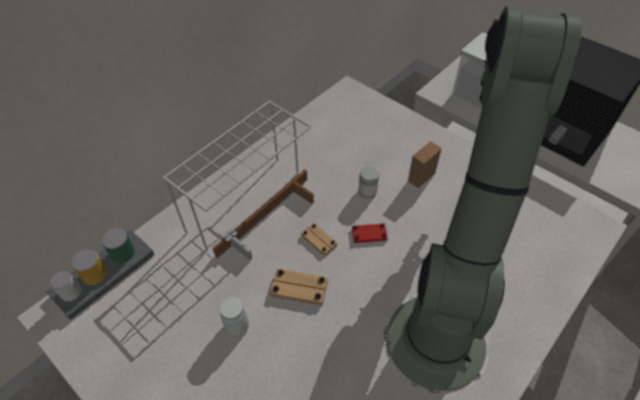

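View pics/top0.png

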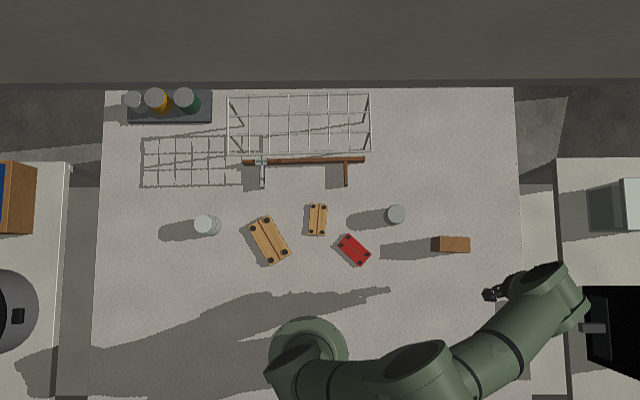

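The side view shows the small board at about (319,239), with the large decoy at (299,287), the red one at (369,233), the fence running from (215,250) to (307,175) and the divider at (237,243). In the top view the small board is at (317,219), the fence spans (243..365, 160), the end stop is at x≈347 and the divider at x≈262.

```bash
cat > h.py <<'E'
from workcell import *
import numpy as np, cv2
from scipy.spatial.transform import Rotation as R
def cam(n):
    c=get_calibration(n);return c,200/np.tan(np.radians(c["fovy"])/2),R.from_euler('xyz',c["rotation"]).as_matrix()
def ray(C,p,z):
    c,f,M=C
    p=np.atleast_2d(p).astype(float)
    d=np.c_[(p[:,0]-c["cx"])/f,(p[:,1]-c["cy"])/f,np.ones(len(p))]@M.T
    return c["xyz"]+d*((z-c["xyz"][2])/d[:,2])[:,None]
def proj(C,P):
    c,f,M=C
    q=(np.atleast_2d(P)-c["xyz"])@M
    return np.c_[c["cx"]+f*q[:,0]/q[:,2],c["cy"]+f*q[:,1]/q[:,2]]
E
python3 - <<'E'
from h import *
for n,box,fb in(("top",(295,195,340,245),(235,150,372,195)),("side",(298,220,342,260),(205,165,320,260))):
    C=cam(n);im=cv2.imread(f"pics/{n}0.png");hsv=cv2.cvtColor(im,cv2.COLOR_BGR2HSV)
    x0,y0,x1,y1=box
    m=((hsv[:,:,1]>70)&(hsv[:,:,0]<25)&(hsv[:,:,0]>8)).astype(np.uint8)*255
    b=np.zeros_like(m);b[y0:y1,x0:x1]=m[y0:y1,x0:x1]
    b=cv2.morphologyEx(b,cv2.MORPH_CLOSE,np.ones((5,5)))
    k=max(cv2.findContours(b,0,2)[0],key=cv2.contourArea)
    P=ray(C,k[:,0,:],.018)[:,:2]
    r=cv2.minAreaRect((P*1000).astype(np.float32));print(n,"board",r,cv2.contourArea(k))
    x0,y0,x1,y1=fb
    f=np.zeros_like(m);f[y0:y1,x0:x1]=((hsv[:,:,1]>90)&(hsv[:,:,0]<20))[y0:y1,x0:x1]*255
    k=np.vstack([q for q in cv2.findContours(f,0,2)[0] if cv2.contourArea(q)>20])
    P=ray(C,k[:,0,:],.05)[:,:2];r=cv2.minAreaRect((P*1000).astype(np.float32));print("fence",r,cv2.boxPoints(r).round())
    x0,y0,x1,y1=fb
    cv2.imwrite(f"pics/{n}c.png",cv2.resize(im[y0-50:y1+60,x0-20:x1+20],None,fx=4,fy=4,interpolation=cv2.INTER_CUBIC)[:600,:800])
# divider in top: row just along x
E
```

```text
top board ((465.842041015625, -31.846569061279297), (59.99074935913086, 110.54228973388672), 85.1376724243164) 498.5
fence ((630.5361938476562, 17.495101928710938), (424.8609619140625, 98.57181549072266), 89.59506225585938) [[ 580. -195.]
 [ 678. -195.]
 [ 681.  230.]
 [ 583.  230.]]
side board ((462.9960021972656, -29.55451202392578), (61.525814056396484, 111.99576568603516), 84.67103576660156) 505.5
fence ((647.19140625, 14.84332275390625), (327.498291015625, 326.9515380859375), 45.42094421386719) [[ 416.   13.]
 [ 649. -217.]
 [ 879.   17.]
 [ 646.  246.]]
```

View pics/topc.png

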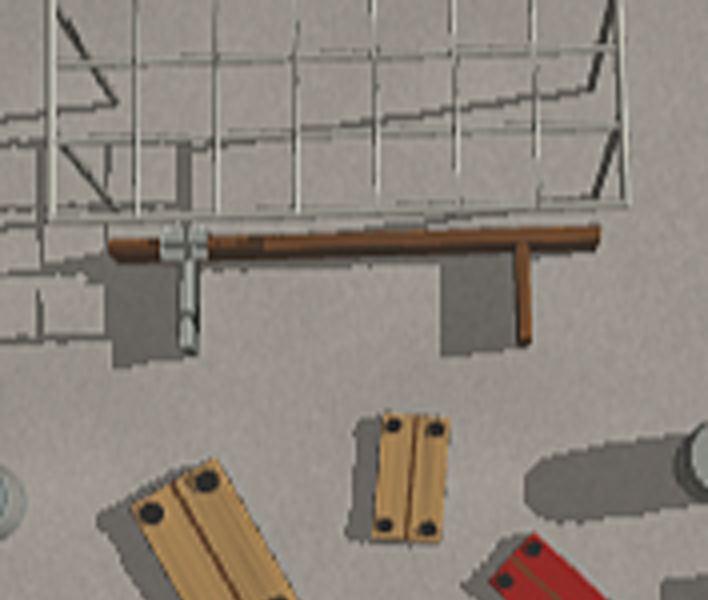

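The crop shows the fence turned slightly, with its right end farther away. The end-stop arm is at crop x≈523, the divider arm at crop x≈188, and the board at (412,478) with four feet up.

```bash
python3 - <<'E'
from h import *
C=cam("top");im=cv2.imread("pics/top0.png");hsv=cv2.cvtColor(im,cv2.COLOR_BGR2HSV)
m=(hsv[:,:,1]>90)&(hsv[:,:,0]<20)
pts=[]
for u in list(range(244,252))+list(range(270,366)):
    v=np.where(m[145:170,u])[0]
    if len(v): pts.append((u,145+v.min()-.5))
P=ray(C,pts,.05)[:,:2]
for _ in range(3):
    a,b=np.polyfit(P[:,1],P[:,0],1); r=P[:,0]-a*P[:,1]-b; P=P[abs(r)<max(2*r.std(),.001)]
print("back edge x=a y+b",a,b,r.std(),"yaw",-np.arctan(a))
ends=[ (243,0)]
u=np.where(m[150:166].any(0))[0];u=u[(u>230)&(u<380)];print("cols",u.min(),u.max())
e=ray(C,[(u.min()-.5,162),(u.max()+.5,159)],.05);print(e)
yc=e[:,1].mean(); yaw=-np.arctan(a); ax=np.array([np.cos(yaw),np.sin(yaw)])
o=np.array([a*yc+b,yc])-.014*ax;print("organiser origin",o)
# stop and divider positions in organiser frame
Ro=np.array([[ax[0],ax[1]],[-ax[1],ax[0]]])
loc=lambda p,z:(ray(C,p,z)[:,:2]-o)@Ro.T
for v in (170,174,178):
    w=np.where(m[v,335:360])[0]+335; print("stop",v,loc([(w.min()-.5,v),(w.max()+.5,v)],.05).round(4))
    g=im[v,250:275].mean(1);print("div",v,g.astype(int))
print("board",(np.array([.4650,-.031])-o)@Ro.T)
np.savez("org.npz",o=o,yaw=yaw)
E
```

```text
back edge x=a y+b -0.021155605569375565 0.6770472628849867 0.0009286778560610929 yaw 0.021152450284852103
cols 242 364
[[ 0.66357475  0.2312638   0.05      ]
 [ 0.67121844 -0.19690345  0.05      ]]
organiser origin [0.66268694 0.01688407]
stop 170 [[-0.0328 -0.1398]
 [-0.0331 -0.1502]]
div 170 [101  99  99 101 100  99 100 101 100  81 115 135 170 109  60 156 151 148
 148 150 147 145 145 144 143]
stop 174 [[-0.0469 -0.1393]
 [-0.0472 -0.1532]]
div 174 [ 98 102 102  99  98  99  99 100 102  69 133 134 170 109  60 158 152 148
 151 146 148 149 147 149 148]
stop 178 [[-0.061  -0.1424]
 [-0.0613 -0.1527]]
div 178 [ 98  99 100 101 100  99 100 101 102  72  86  85  93  82  40 157 151 148
 148 148 146 146 148 146 145]
board [-0.1986555 -0.0436921]
```

```bash
cat >> h.py <<'E'
def RT(beta,yaw): return R.from_euler('z',yaw)*R.from_euler('x',np.pi)*R.from_euler('y',np.radians(beta))
def delta(p,beta,yaw,start=None):
    "row of shift/turn from measured pose (or start=(p,beta,yaw)) to target"
    if start is None:
        s=observe();p0=s["position"];R0=R.from_euler('xyz',s["tool_rot"])
    else: p0=np.array(start[0]);R0=RT(*start[1:])
    d=R0.inv().apply(np.array(p)-p0)/.5;t=(R0.inv()*RT(beta,yaw)).as_rotvec()/np.radians(120)
    return np.r_[d,t].round(4).tolist()
def st():
    s=observe();M=R.from_euler('xyz',s["tool_rot"]).as_matrix();z=M[:,2]
    y=M[:,1]
    print("t",round(s["clock"],2),"p",s["position"].round(4),"beta",np.degrees(np.arctan2(z[0],-z[2])).round(1),"ylean",z[1].round(3),"yaw",np.arctan2(y[0],-y[1]).round(3),"F",s["force"].round(1),"w",s["grip_width"].round(4),"ff",round(s["finger_force"],1),"q",s["qpos"].round(3))
E
python3 -c "
from h import *
print(delta([.40,-.25,.26],0,-.089)); print(delta([.47,-.033,.22],0,-.089,([.40,-.25,.26],0,-.089)))"
```

```text
[0.5292, -0.4685, -0.1169, -0.0004, 0.0001, 0.2415]
[0.1009, -0.4447, 0.08, 0.0, 0.0, 0.0]
```

Request:
play_rows(deltas=[[0.53, -0.47, -0.117, 0, 0, 0.2415, 0], [0.53, -0.47, -0.117, 0, 0, 0.2415, 0], [0.53, -0.47, -0.117, 0, 0, 0.2415, 0], [0.53, -0.47, -0.117, 0, 0, 0.2415, 0], [0.53, -0.47, -0.117, 0, 0, 0.2415, 0], [0.53, -0.47, -0.117, 0, 0, 0.2415, 0], [0.53, -0.47, -0.117, 0, 0, 0.2415, 0], [0.53, -0.47, -0.117, 0, 0, 0.2415, 0], [0.53, -0.47, -0.117, 0, 0, 0.2415, 0], [0.53, -0.47, -0.117, 0, 0, 0.2415, 0]])

```text
clock: 1.1
position: [0.3997, -0.2501, 0.2601]
tool_rot: [3.141, 0.0, -0.09]
force: [0.3, -0.0, 0.3]
grip_width: 0.0856
finger_force: 0.0
```

```bash
python3 -c "
from h import *
st();print(delta([.47,-.033,.22],-30,-.089)) "
```

```text
Traceback (most recent call last):
  File "h.py", line 26, in st
    print("t",round(s["clock"],2),"p",s["position"].round(4),"beta",np.degrees(np.arctan2(z[0],-z[2])).round(1),"ylean",z[1].round(3),"yaw",np.arctan2(y[0],-y[1]).round(3),"F",s["force"].round(1),"w",s["grip_width"].round(4),"ff",round(s["finger_force"],1),"q",s["qpos"].round(3))
                                                                                                                                                                                                        ^^^^^^^^^^^^^^^^^^^^^
AttributeError: 'float' object has no attribute 'round'
```

```bash
sed -i 's/s\["grip_width"\].round(4)/round(s["grip_width"],4)/' h.py; python3 -c "
from h import *
st();print(delta([.45,-.033,.22],-30,-.089)) "
```

```text
t 1.1 p [ 0.3997 -0.2501  0.2601] beta -0.0 ylean -0.0 yaw -0.09 F [ 0.3 -0.   0.3] w 0.0856 ff 0.0 q [ 0.477  0.21  -0.051  1.913  0.013  1.019 -1.241]
[0.0614, -0.4415, 0.08, 0.0001, -0.2498, -0.0003]
```

Request:
play_rows(deltas=[[0.06, -0.44, 0.08, 0, -0.25, 0, 0], [0.06, -0.44, 0.08, 0, -0.25, 0, 0], [0.06, -0.44, 0.08, 0, -0.25, 0, 0], [0.06, -0.44, 0.08, 0, -0.25, 0, 0], [0.06, -0.44, 0.08, 0, -0.25, 0, 0], [0.06, -0.44, 0.08, 0, -0.25, 0, 0]])

```text
clock: 1.7
position: [0.4498, -0.0306, 0.2184]
tool_rot: [-3.14, 0.527, -0.085]
force: [-0.8, -0.2, 0.6]
grip_width: 0.085
finger_force: 0.0
```

```bash
python3 - <<'E'
from h import *
st()
from scipy.optimize import least_squares
D=[([0.5212,1.5996,1.0211],.6247,.2013,0),([.21,1.913,1.019],.4715,.2601,0)]
s=observe();q=s["qpos"];p=s["position"];D.append((q[[1,3,5]],np.hypot(*p[:2]),p[2],0))
def f(v):
    h,a,b,c=v;r=[]
    for q,rr,z,_ in D:
        t1=q[0];t2=t1+q[1];t3=t2+q[2]
        r+=[a*np.sin(t1)+b*np.sin(t2)+c*np.sin(t3)-rr,h+a*np.cos(t1)+b*np.cos(t2)+c*np.cos(t3)-z]
    return r
o=least_squares(f,[.35,.45,.4,.25]);print(o.x,np.round(o.fun,4))
E
```

```text
t 1.7 p [ 0.4498 -0.0306  0.2184] beta -30.1 ylean 0.045 yaw -0.086 F [-0.8 -0.2  0.6] w 0.085 ff 0.0 q [ 0.087  0.566 -0.16   1.611  0.005  1.492 -1.729]
[0.3256224  0.52879106 0.42427241 0.36067113] [ 0.0002  0.0005 -0.0002 -0.0005  0.      0.0001]
```

```bash
cat >> h.py <<'E'
H,A,B,Cc=.3256,.5288,.4243,.3607
SG=[-1,-1,-1,-1]; OFF=0.
def fk(q,sg=None):
    s=sg or SG
    r1=R.from_euler('z',s[0]*q[0])*R.from_euler('y',q[1])
    r2=r1*R.from_euler('z',s[1]*q[2])*R.from_euler('y',q[3])
    r3=r2*R.from_euler('z',s[2]*q[4])*R.from_euler('y',q[5])
    z=np.array([0,0,1.])
    p=H*z+A*r1.apply(z)+B*r2.apply(z)+Cc*r3.apply(z)
    return p,r3*R.from_euler('z',s[3]*q[6]+OFF)
E
python3 - <<'E'
from h import *
import itertools
obs=[([1.0838,.52196,-.0363,1.59997,.0212,1.0211,-.1128],[.2528,-.5712,.2013],[-3.1405,0,.4168]),
([.477,.21,-.051,1.913,.013,1.019,-1.241],[.3997,-.2501,.2601],[3.141,0,-.09])]
s=observe();obs.append((s["qpos"],s["position"],s["tool_rot"]))
for sg in itertools.product([1,-1],repeat=4):
    e=0;offs=[]
    for q,p,r in obs:
        pp,rr=fk(q,list(sg));e+=np.linalg.norm(pp-p)
        offs.append((rr.inv()*R.from_euler('xyz',r)).as_rotvec())
    offs=np.array(offs)
    if e<.05: print(sg,round(e,4),offs.round(3).tolist())
E
```

```bash
python3 - <<'E'
from h import *
import itertools
from scipy.optimize import least_squares
obs=[([1.0838,.52196,-.0363,1.59997,.0212,1.0211,-.1128],[.2528,-.5712,.2013],[-3.1405,0,.4168]),
([.477,.21,-.051,1.913,.013,1.019,-1.241],[.3997,-.2501,.2601],[3.141,0,-.09])]
s=observe();obs.append((s["qpos"],s["position"],s["tool_rot"]))
res=[]
for sg in itertools.product([1,-1],repeat=4):
    def f(v,full=False):
        e=[]
        for q,p,r in obs:
            q=np.array(q,float).copy();q[0]+=v[0]
            pp,rr=fk(q,list(sg));e+=list(pp-p)
            e+=list(.3*(rr*R.from_euler('z',v[1])).as_matrix().ravel()-.3*R.from_euler('xyz',r).as_matrix().ravel())
        return e
    for y0 in(0,1.6,3.1,-1.6):
        o=least_squares(f,[0,y0]);res.append((o.cost,sg,o.x.round(3).tolist(),np.abs(o.fun).max().round(4)))
for r in sorted(res,key=lambda r:r[0])[:5]:print(r)
E
```

```text
(np.float64(0.0004041374135337784), (-1, -1, -1, -1), [0.106, 1.469], np.float64(0.0158))
(np.float64(0.0004041374135337824), (-1, -1, -1, -1), [0.106, -4.814], np.float64(0.0158))
(np.float64(0.000404137413533788), (-1, -1, -1, -1), [0.106, 1.469], np.float64(0.0158))
(np.float64(0.00040413741353381504), (-1, -1, -1, -1), [0.106, 1.469], np.float64(0.0158))
(np.float64(0.0007848745279904625), (-1, -1, 1, -1), [0.12, 1.443], np.float64(0.0217))
```

```bash
python3 - <<'E'
from h import *
from scipy.optimize import least_squares
obs=[([1.0838,.52196,-.0363,1.59997,.0212,1.0211,-.1128],[.2528,-.5712,.2013],[-3.1405,0,.4168]),
([.477,.21,-.051,1.913,.013,1.019,-1.241],[.3997,-.2501,.2601],[3.141,0,-.09])]
s=observe();obs.append((s["qpos"],s["position"],s["tool_rot"]))
def f(v):
    e=[]
    for q,p,r in obs:
        pp,rr=fk(np.array(q)+v[:7],[-1]*4);e+=list(pp-p)
        e+=list(.3*(rr*R.from_euler('z',np.pi/2)).as_matrix().ravel()-.3*R.from_euler('xyz',r).as_matrix().ravel())
    return e+list(.02*np.array(v))
o=least_squares(f,np.zeros(7));print(o.x.round(3),np.abs(o.fun[:-7]).max())
E
```

```text
[ 0.119  0.002 -0.033  0.001  0.039  0.     0.067] 0.006857992931927968
```

```bash
cat >> h.py <<'E'
SG=[-1]*4;OFF=np.pi/2;DQ=np.array([.119,.002,-.033,.001,.039,0,.067])
_fk=fk
def fk(q): return _fk(np.array(q)+DQ)
E
python3 -c "
from h import *
print(delta([.436,-.028,.06],0,-.089))"
```

```text
[0.1351, -0.0023, 0.2879, -0.0004, 0.2516, 0.0016]
```

Request:
play_rows(deltas=[[0.135, -0.002, 0.288, 0, 0.2516, 0.0016, 0], [0.135, -0.002, 0.288, 0, 0.2516, 0.0016, 0], [0.135, -0.002, 0.288, 0, 0.2516, 0.0016, 0], [0.135, -0.002, 0.288, 0, 0.2516, 0.0016, 0], [0.135, -0.002, 0.288, 0, 0.2516, 0.0016, 0], [0.135, -0.002, 0.288, 0, 0.2516, 0.0016, 0]])

```text
clock: 2.3
position: [0.433, -0.0328, 0.0607]
tool_rot: [3.14, -0.003, -0.094]
force: [-0.1, -0.2, -0.8]
grip_width: 0.085
finger_force: 0.0
```

```bash
python3 -c "
from h import *
st();print(delta([.436,-.028,.0],0,-.089))
cv2.imwrite('pics/w1.png',grab_frame('wrist')[:,:,::-1])"
```

```text
t 2.3 p [ 0.433  -0.0328  0.0607] beta 0.1 ylean -0.002 yaw -0.094 F [-0.1 -0.2 -0.8] w 0.085 ff 0.0 q [ 0.044  0.468 -0.135  2.199  0.137  0.48  -1.863]
[0.0047, -0.0104, 0.1215, 0.001, -0.0013, -0.0026]
```

View pics/w1.png

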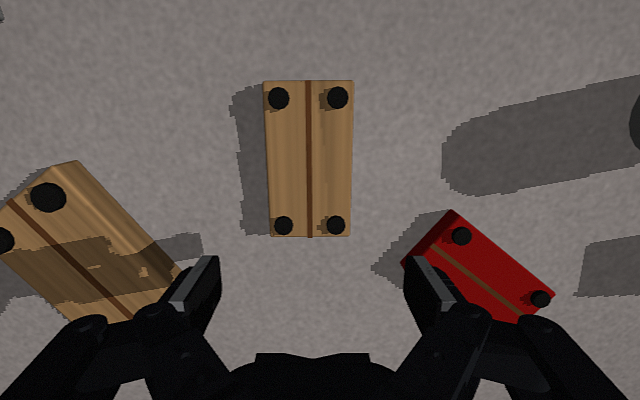

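The wrist view shows the target board centred at col 309 and aligned with the tool. The large board at lower left and the red one at lower right crowd the near end, so I'll grip farther ahead first.

```bash
python3 -c "
from h import *
print(delta([.49,-.0335,.06],0,-.092));print(delta([.49,-.0335,.0],0,-.092))"
```

```text
[0.1101, -0.0086, 0.0035, 0.001, -0.0008, -0.0011]
[0.1099, -0.0089, 0.1235, 0.001, -0.0008, -0.0011]
```

Request:
play_rows(deltas=[[0.11, -0.009, 0.003, 0, 0, 0, 0], [0.11, -0.009, 0.003, 0, 0, 0, 0], [0.11, -0.009, 0.08, 0, 0, 0, 0], [0.11, -0.009, 0.122, 0, 0, 0, 0], [0.11, -0.009, 0.122, 0, 0, 0, 0], [0.11, -0.009, 0.122, 0, 0, 0, 0.6], [0.11, -0.009, 0.122, 0, 0, 0, 0.6], [0.11, -0.009, 0.122, 0, 0, 0, 0.6], [0.11, -0.009, 0.122, 0, 0, 0, 0.6], [0.11, -0.009, 0.122, 0, 0, 0, 0.6]], newtons=30)

```text
clock: 3.35
position: [0.4919, -0.0314, 0.0015]
tool_rot: [3.141, -0.004, -0.092]
force: [0.4, 0.4, 0.2]
grip_width: 0.0343
finger_force: 0.0
```

```bash
python3 -c "
from h import *
st();print(delta([.545,-.032,.01],0,.021));print(delta([.545,-.032,.0],0,.021))"
```

```text
t 3.35 p [ 0.4919 -0.0314  0.0015] beta 0.2 ylean -0.001 yaw -0.092 F [0.4 0.4 0.2] w 0.0343 ff 0.0 q [ 0.025  0.643 -0.109  2.078  0.163  0.424 -1.874]
[0.106, -0.0085, -0.0166, 0.0005, -0.0019, -0.0541]
[0.1059, -0.0086, 0.0034, 0.0005, -0.0019, -0.0541]
```

```bash
python3 -c "
from h import *
a=grab_frame('wrist');b=grab_frame('side')
b=cv2.resize(b[180:300,240:420],(800,533),interpolation=cv2.INTER_CUBIC)
a=a
o=np.zeros((600,800,3),np.uint8);o[:300,:480]=cv2.resize(a,(480,300));o[300:,:450]=cv2.resize(b,(450,300))
cv2.imwrite('pics/w2.png',o[:,:,::-1])"
```

```text
(no output)
```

View pics/w2.png

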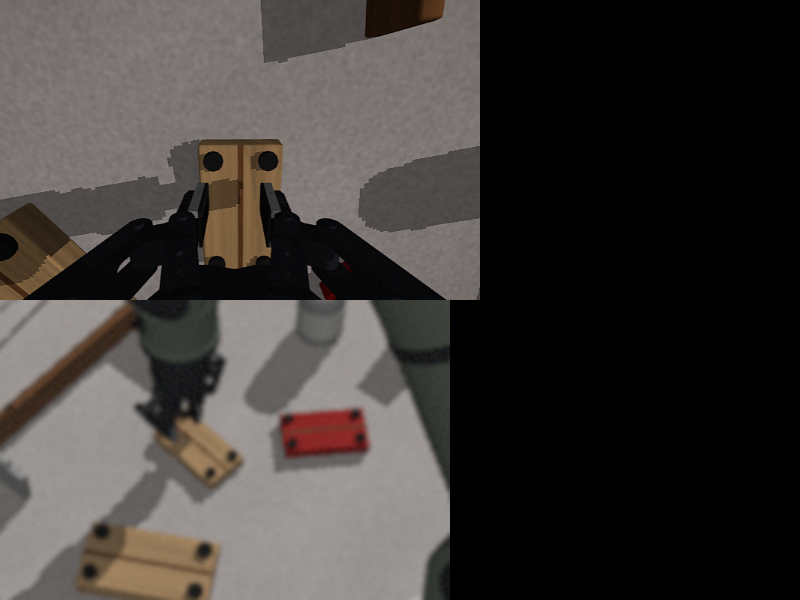

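The fingers stand over the board, with their tips at about (203,185) and (268,185) in the reduced wrist view, and the board is undisturbed. I'm checking the tip height by projection.

```bash
python3 - <<'E'
from h import *
st();C=cam("wrist");print(C[0],C[1])
s=observe();p=s["position"];M=R.from_euler('xyz',s["tool_rot"]).as_matrix()
for k in(0,-.01,-.02,-.03,-.04): print(k,proj(C,[p+M@[dx,y,k] for dx in(0,.011) for y in(-.017,.017)]).round(0).tolist())
E
```

```text
t 3.45 p [ 0.4917 -0.0313  0.0013] beta 0.2 ylean -0.001 yaw -0.092 F [ 0.3 -0.5  0.3] w 0.0341 ff 0.0 q [ 0.025  0.644 -0.109  2.078  0.163  0.424 -1.874]
{'fovy': 65.05995168227984, 'cx': 312.10068144131344, 'cy': 199.52406924038866, 'xyz': array([ 0.56701073, -0.037965  ,  0.17283325]), 'rotation': array([ 2.84356046e+00,  1.03996270e-04, -1.66286992e+00])} 313.57496480866945
0 [[284.0, 236.0], [341.0, 236.0], [284.0, 219.0], [342.0, 219.0]]
-0.01 [[282.0, 244.0], [343.0, 244.0], [282.0, 225.0], [343.0, 225.0]]
-0.02 [[281.0, 252.0], [345.0, 252.0], [280.0, 233.0], [345.0, 233.0]]
-0.03 [[279.0, 261.0], [347.0, 261.0], [278.0, 241.0], [347.0, 241.0]]
-0.04 [[277.0, 271.0], [349.0, 271.0], [276.0, 250.0], [350.0, 250.0]]
```

Request:
play_rows(deltas=[[0, 0, 0, 0, 0, 0, 0], [0, 0, 0, 0, 0, 0, 0], [0, 0, 0, 0, 0, 0, 0], [0, 0, 0, 0, 0, 0, 0], [0, 0, 0.005, 0, 0, 0, 0], [0, 0, 0.01, 0, 0, 0, 0], [0, 0, 0.015, 0, 0, 0, 0], [0, 0, 0.02, 0, 0, 0, 0], [0, 0, 0.02, 0, 0, 0, 0]])

```text
clock: 4.35
position: [0.4914, -0.0313, -0.0094]
tool_rot: [3.141, -0.003, -0.092]
force: [-0.4, 0.2, -0.5]
grip_width: 0.0854
finger_force: 0.0
```

Request:
play_rows(deltas=[[0, 0, 0, 0, 0, 0, 0.35], [0, 0, 0, 0, 0, 0, 0.35], [0, 0, 0, 0, 0, 0, 0.35], [0, 0, 0, 0, 0, 0, 0.35], [0, 0, 0, 0, 0, 0, 0.35]])

```text
clock: 4.85
position: [0.4917, -0.0313, -0.0089]
tool_rot: [3.141, -0.003, -0.092]
force: [-0.1, 0.0, -0.2]
grip_width: 0.0553
finger_force: 0.0
```

Request:
play_rows(deltas=[[0, 0, 0, 0, 0, 0, 0], [0, 0, 0, 0, 0, 0, 0], [0, 0, 0, 0, 0, 0, 0], [0, 0, 0.006, 0, 0, 0, 0], [0, 0, 0.012, 0, 0, 0, 0], [0, 0, 0.018, 0, 0, 0, 0], [0, 0, 0.024, 0, 0, 0, 0], [0, 0, 0.024, 0, 0, 0, 0]])

```text
clock: 5.65
position: [0.4914, -0.0314, -0.0215]
tool_rot: [3.141, -0.003, -0.092]
force: [0.0, 1.1, 0.2]
grip_width: 0.0854
finger_force: 0.0
```

```bash
python3 -c "
from h import *
st()
cv2.imwrite('pics/w3.png',grab_frame('wrist')[:,:,::-1])"
```

```text
t 5.65 p [ 0.4914 -0.0314 -0.0215] beta 0.1 ylean -0.001 yaw -0.092 F [0.  1.1 0.2] w 0.0854 ff 0.0 q [ 0.015  0.689 -0.097  2.081  0.172  0.376 -1.883]
```

View pics/w3.png

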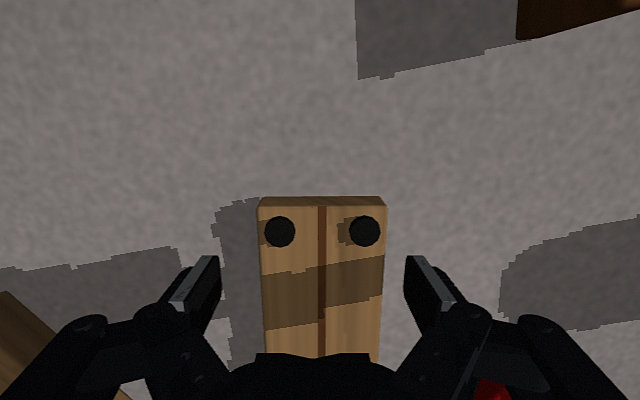

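The view shows the open fingers straddling the board and still clear of the counter, with pad tips at about (212,257) and (412,257). The tips sit well behind the nominal TCP, so I'll feel downward.

Request:
play_rows(deltas=[[0, 0, 0.006, 0, 0, 0, 0], [0, 0, 0.012, 0, 0, 0, 0], [0, 0, 0.018, 0, 0, 0, 0], [0, 0, 0.024, 0, 0, 0, 0], [0, 0, 0.024, 0, 0, 0, 0], [0, 0, 0.024, 0, 0, 0, 0]])

```text
clock: 6.3
position: [0.4917, -0.0314, -0.033]
tool_rot: [3.141, -0.003, -0.092]
force: [-0.3, 0.3, 0.1]
grip_width: 0.0856
finger_force: 0.0
```

Request:
play_rows(deltas=[[0, 0, 0, 0, 0, 0, 0.4], [0, 0, 0, 0, 0, 0, 0.4], [0, 0, 0, 0, 0, 0, 0.4], [0, 0, 0, 0, 0, 0, 0.4], [0, 0, 0, 0, 0, 0, 0.4]])

```text
clock: 6.8
position: [0.4919, -0.0315, -0.0327]
tool_rot: [3.141, -0.004, -0.092]
force: [-0.7, -1.4, 5.0]
grip_width: 0.0598
finger_force: 31.0
```

Request:
play_rows(deltas=[[0, 0, -0.016, 0, 0, 0, 0.4], [0.03, -0.003, -0.016, 0, 0, -0.015, 0.4], [0.07, -0.006, -0.016, 0, 0, -0.03, 0.4], [0.11, -0.01, -0.016, 0, 0, -0.045, 0.4], [0.135, -0.0125, -0.016, 0, 0, -0.054, 0.4], [0.135, -0.0125, -0.016, 0, 0, -0.054, 0.4], [0.135, -0.0125, -0.008, 0, 0, -0.054, 0.4], [0.135, -0.0125, 0, 0, 0, -0.054, 0.4], [0.135, -0.0125, 0, 0, 0, -0.054, 0.4], [0.135, -0.0125, 0, 0, 0, -0.054, 0]])

```text
clock: 7.8
position: [0.5589, -0.0314, -0.0329]
tool_rot: [3.14, -0.003, 0.021]
force: [-0.7, -0.2, -1.0]
grip_width: 0.072
finger_force: 0.0
```

Request:
play_rows(deltas=[[0, 0, 0, 0, 0, 0, 0], [0, 0, 0, 0, 0, 0, 0], [-0.04, 0, -0.08, 0, 0, 0, 0], [-0.125, 0, -0.08, 0, 0, 0, 0], [-0.125, 0, -0.02, 0, 0, 0, 0], [-0.125, 0, 0, 0, 0, 0, 0], [-0.125, 0, 0, 0, 0, 0, 0]])

```text
clock: 8.5
position: [0.4967, -0.0325, -0.034]
tool_rot: [3.14, -0.001, 0.021]
force: [0.1, 0.2, 0.4]
grip_width: 0.0854
finger_force: 0.0
```

```bash
python3 -c "
from h import *
st()
cv2.imwrite('pics/w4.png',grab_frame('wrist')[:,:,::-1])"
```

```text
t 8.5 p [ 0.4967 -0.0325 -0.034 ] beta 0.1 ylean -0.001 yaw 0.021 F [0.1 0.2 0.4] w 0.0854 ff 0.0 q [ 0.034  0.719 -0.119  2.067  0.223  0.367 -1.813]
```

View pics/w4.png

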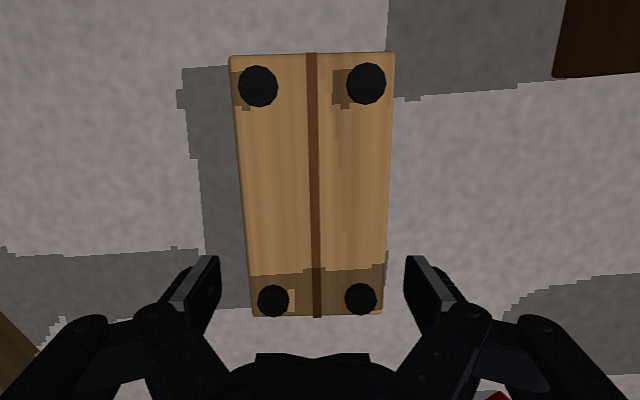

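The view shows the board's near end between the open fingers, with its groove running nearly parallel to the tool, from (312,52) to (317,317).

Request:
play_rows(deltas=[[0, 0, 0, 0, 0, 0, 0.4], [0, 0, 0, 0, 0, 0, 0.4], [0, 0, 0, 0, 0, 0, 0.4], [0, 0, 0, 0, 0, 0, 0.4], [0.02, 0, -0.016, 0, 0, 0, 0.4], [0.07, 0, -0.016, 0, 0, 0, 0.4], [0.12, 0, -0.016, 0, 0, 0, 0.4], [0.125, 0, -0.008, 0, 0, 0, 0.4], [0.125, 0, 0, 0, 0, 0, 0.4], [0.125, 0, 0, 0, 0, 0, 0.4]])

```text
clock: 9.55
position: [0.5592, -0.0314, -0.0329]
tool_rot: [3.14, -0.003, 0.021]
force: [0.2, 0.9, -0.5]
grip_width: 0.0592
finger_force: 34.1
```

Request:
play_rows(deltas=[[0, 0, 0, 0, 0, 0, 0], [0, 0, 0, 0, 0, 0, 0], [0, 0, 0, 0, 0, 0, 0], [0, 0, -0.1, 0, 0, 0, 0], [-0.05, 0, -0.2, 0, 0, 0, 0], [-0.1, 0, -0.3, 0, 0, 0, 0], [-0.15, 0, -0.4, 0, 0, 0, 0], [-0.15, 0, -0.4, 0, 0, 0, 0], [-0.15, 0, -0.4, 0, 0, 0, 0]])

```text
clock: 10.45
position: [0.4841, -0.033, 0.1695]
tool_rot: [3.14, -0.007, 0.02]
force: [-0.0, 0.0, -1.5]
grip_width: 0.0854
finger_force: 0.0
```

```bash
python3 - <<'E'
from h import *
from scipy.optimize import least_squares
st();s=observe();q0=s["qpos"];p,r=fk(q0);print("fkerr",p-s["position"],np.degrees((r.inv()*R.from_euler('xyz',s["tool_rot"])).as_rotvec()))
lo=[-2.9,-.28,-1.5,.2,-1.2,.2,-2.5];hi=[2.9,2.1,1.4,2.42,4.4,1.9,2.5]
def ik(p,beta,yaw,g):
    Rt=RT(beta,yaw)
    f=lambda q:np.r_[(fk(q)[0]-p)*5,(fk(q)[1].inv()*Rt).as_rotvec(),.005*(q-g)]
    o=least_squares(f,np.clip(g,lo,hi),bounds=(lo,hi));return o.x,np.abs(o.fun[:6]).max()
g=q0.copy();g[4]=3.1;g[5]=.6
for b,p in((35,[.56,-.035,.15]),(30,[.579,-.035,-.03]),(35,[.66,-.035,.03]),(50,[.66,-.035,.03])):
    for yf in(0,np.pi):
        # yaw flipped by half turn: same tool z -> beta sign flips
        q,e=ik(p,b if yf==0 else -b,.021+yf,g);print(b,p,round(yf,1),q.round(2),round(e,3))
E
```

```text
t 10.45 p [ 0.4841 -0.033   0.1695] beta 0.4 ylean -0.002 yaw 0.02 F [-0.   0.  -1.5] w 0.0854 ff 0.0 q [ 0.122  0.347 -0.222  1.991  0.107  0.807 -1.711]
fkerr [0.00229033 0.00808229 0.00127886] [ 0.99314171 -0.08141503  0.34343468]
35 [0.56, -0.035, 0.15] 0 [ 0.61  0.39 -0.7   2.25  1.01  0.2  -2.5 ] 0.118
35 [0.56, -0.035, 0.15] 3.1 [-0.14  0.33  0.19  2.36  3.79  0.2  -2.23] 0.001
30 [0.579, -0.035, -0.03] 0 [ 0.37  0.77 -0.43  2.07  1.11  0.2  -2.5 ] 0.239
30 [0.579, -0.035, -0.03] 3.1 [ 0.04  0.77 -0.04  2.29  3.14  0.44 -1.54] 0.0
35 [0.66, -0.035, 0.03] 0 [ 0.35  0.72 -0.45  1.98  1.08  0.2  -2.5 ] 0.197
35 [0.66, -0.035, 0.03] 3.1 [ 0.04  0.69 -0.06  2.17  3.15  0.33 -1.56] 0.0
50 [0.66, -0.035, 0.03] 0 [ 0.73  0.87 -0.8   2.01  1.4   0.2  -2.5 ] 0.344
50 [0.66, -0.035, 0.03] 3.1 [ 0.08  0.82 -0.09  2.32  3.17  0.87 -1.52] 0.0
```

```bash
cat > plan.py <<'E'
from h import *
import sys
from scipy.optimize import least_squares
lo=np.array([-2.9,-.28,-1.5,.2,-1.2,.2,-2.5]);hi=[2.9,2.1,1.4,2.42,4.4,1.9,2.5]
def ik(p,beta,yaw,g):
    Rt=RT(beta,yaw)
    f=lambda q:np.r_[(fk(q)[0]-p)*5,(fk(q)[1].inv()*Rt).as_rotvec(),.005*(q-g)]
    o=least_squares(f,np.clip(g,lo,hi),bounds=(lo,hi));return o.x,np.abs(o.fun[:6]).max()
def plan(qB,n,bump=0):
    q0=observe()["qpos"];p0,r0=fk(q0)
    for i in range(1,n+1):
        t=i/n;q=q0+t*(qB-q0);p,r=fk(q)
        if i<=10: print((np.r_[r0.inv().apply(p-p0)/.5,(r0.inv()*r).as_rotvec()/np.radians(120)]).round(3).tolist(),"p",p.round(3),"z",r.apply([0,0,1]).round(2),"q46",q[3:6].round(2))
        elif i%4==0: print("  p",p.round(3),"z",r.apply([0,0,1]).round(2),q[3:6].round(2))
E
python3 - <<'E'
from plan import *
st();qB,e=ik([.56,-.035,.14],-45,.021+np.pi,np.array([.05,.6,-.05,2.3,3.15,.6,-1.55]));print(qB.round(2),e)
plan(qB,28)
E
```

```text
t 10.45 p [ 0.4841 -0.033   0.1695] beta 0.4 ylean -0.002 yaw 0.02 F [-0.   0.  -1.5] w 0.0854 ff 0.0 q [ 0.122  0.347 -0.222  1.991  0.107  0.807 -1.711]
[ 0.16  0.38 -0.14  2.42  3.25  0.36 -1.63] 0.07736891792599945
[-0.003, 0.059, 0.008, -0.038, 0.002, -0.038] p [ 0.486 -0.054  0.167] z [ 0.02 -0.1  -1.  ] q46 [2.01 0.22 0.79]
[-0.002, 0.115, 0.013, -0.074, 0.004, -0.077] p [ 0.487 -0.083  0.166] z [ 0.03 -0.17 -0.98] q46 [2.02 0.33 0.78]
[0.002, 0.168, 0.013, -0.109, 0.006, -0.117] p [ 0.49  -0.109  0.166] z [ 0.06 -0.24 -0.97] q46 [2.04 0.44 0.76]
[0.01, 0.216, 0.01, -0.143, 0.008, -0.159] p [ 0.495 -0.133  0.168] z [ 0.08 -0.3  -0.95] q46 [2.05 0.56 0.74]
[0.022, 0.26, 0.004, -0.175, 0.009, -0.202] p [ 0.501 -0.155  0.171] z [ 0.11 -0.36 -0.93] q46 [2.07 0.67 0.73]
[0.036, 0.299, -0.003, -0.206, 0.01, -0.245] p [ 0.508 -0.174  0.175] z [ 0.15 -0.41 -0.9 ] q46 [2.08 0.78 0.71]
[0.053, 0.332, -0.013, -0.236, 0.011, -0.29] p [ 0.517 -0.19   0.181] z [ 0.18 -0.45 -0.87] q46 [2.1  0.89 0.7 ]
[0.073, 0.36, -0.023, -0.264, 0.012, -0.336] p [ 0.527 -0.204  0.186] z [ 0.22 -0.48 -0.85] q46 [2.11 1.01 0.68]
[0.093, 0.382, -0.033, -0.291, 0.013, -0.383] p [ 0.538 -0.214  0.192] z [ 0.27 -0.51 -0.82] q46 [2.13 1.12 0.66]
[0.115, 0.399, -0.044, -0.317, 0.013, -0.43] p [ 0.549 -0.222  0.197] z [ 0.31 -0.53 -0.79] q46 [2.14 1.23 0.65]
  p [ 0.572 -0.229  0.207] z [ 0.4  -0.54 -0.74] [2.18 1.46 0.62]
  p [ 0.611 -0.211  0.216] z [ 0.57 -0.48 -0.67] [2.24 1.91 0.55]
  p [ 0.629 -0.161  0.207] z [ 0.68 -0.33 -0.65] [2.3  2.36 0.49]
  p [ 0.616 -0.097  0.18 ] z [ 0.71 -0.15 -0.69] [2.36 2.8  0.43]
  p [ 0.569 -0.036  0.142] z [ 0.65  0.03 -0.76] [2.42 3.25 0.36]
```

Request:
play_rows(deltas=[[-0.003, 0.059, 0.008, -0.038, 0.002, -0.038, 0], [-0.002, 0.115, 0.013, -0.074, 0.004, -0.077, 0], [0.002, 0.168, 0.013, -0.109, 0.006, -0.117, 0], [0.01, 0.216, 0.01, -0.143, 0.008, -0.159, 0], [0.022, 0.26, 0.004, -0.175, 0.009, -0.202, 0], [0.036, 0.299, -0.003, -0.206, 0.01, -0.245, 0], [0.053, 0.332, -0.013, -0.236, 0.011, -0.29, 0], [0.073, 0.36, -0.023, -0.264, 0.012, -0.336, 0], [0.093, 0.382, -0.033, -0.291, 0.013, -0.383, 0], [0.115, 0.399, -0.044, -0.317, 0.013, -0.43, 0]])

```text
clock: 11.45
position: [0.5456, -0.2309, 0.1882]
tool_rot: [2.542, 0.251, 0.882]
force: [-0.6, -0.4, -0.0]
grip_width: 0.0853
finger_force: 0.0
```

```bash
python3 - <<'E'
from plan import *
st();qB,e=ik([.57,-.035,.09],-35,.021+np.pi,np.array([.05,.6,-.05,2.3,3.15,.6,-1.55]));print(qB.round(2),e)
q0=observe()["qpos"];qm=(q0+qB)/2;qm[5]=.3;qm[4]=q0[4]+.55*(qB[4]-q0[4]);qm[1]-=.05
plan(qm,10);print('---');plan(qB,20)
E
```

```text
t 11.45 p [ 0.5456 -0.2309  0.1882] beta 20.9 ylean -0.517 yaw 1.05 F [-0.6 -0.4 -0. ] w 0.0853 ff 0.0 q [-2.900e-02  3.650e-01 -1.000e-03  2.153e+00  1.155e+00  6.130e-01
 -1.617e+00]
[ 0.09  0.49 -0.09  2.37  3.17  0.32 -1.57] 1.3670360492289087e-05
[0.017, 0.028, 0.003, -0.025, 0.013, -0.047] p [ 0.55  -0.223  0.192] z [ 0.33 -0.54 -0.77] q46 [2.16 1.27 0.58]
[0.039, 0.052, 0.003, -0.048, 0.026, -0.095] p [ 0.566 -0.22   0.195] z [ 0.38 -0.53 -0.76] q46 [2.17 1.38 0.55]
[0.063, 0.07, 0.001, -0.07, 0.04, -0.144] p [ 0.58  -0.214  0.197] z [ 0.43 -0.51 -0.74] q46 [2.19 1.49 0.52]
[0.09, 0.083, -0.003, -0.09, 0.054, -0.193] p [ 0.592 -0.205  0.197] z [ 0.47 -0.49 -0.73] q46 [2.2  1.6  0.49]
[0.119, 0.089, -0.008, -0.109, 0.068, -0.243] p [ 0.602 -0.195  0.197] z [ 0.51 -0.45 -0.73] q46 [2.21 1.71 0.46]
[0.149, 0.089, -0.014, -0.127, 0.083, -0.294] p [ 0.611 -0.182  0.195] z [ 0.55 -0.42 -0.72] q46 [2.22 1.82 0.43]
[0.179, 0.084, -0.021, -0.142, 0.097, -0.345] p [ 0.617 -0.168  0.192] z [ 0.58 -0.38 -0.72] q46 [2.23 1.93 0.39]
[0.207, 0.072, -0.028, -0.157, 0.112, -0.397] p [ 0.62  -0
[... 905 characters left out ...]
  0.189] z [ 0.49 -0.51 -0.71] q46 [2.22 1.76 0.53]
[0.107, 0.089, 0.022, -0.128, 0.043, -0.316] p [ 0.603 -0.207  0.187] z [ 0.53 -0.48 -0.7 ] q46 [2.23 1.86 0.51]
[0.131, 0.088, 0.021, -0.143, 0.052, -0.362] p [ 0.61  -0.198  0.183] z [ 0.55 -0.46 -0.7 ] q46 [2.24 1.96 0.5 ]
[0.157, 0.083, 0.02, -0.158, 0.062, -0.408] p [ 0.615 -0.187  0.179] z [ 0.58 -0.43 -0.7 ] q46 [2.25 2.06 0.48]
[0.183, 0.074, 0.017, -0.173, 0.072, -0.455] p [ 0.619 -0.175  0.174] z [ 0.6  -0.39 -0.7 ] q46 [2.26 2.16 0.47]
  p [ 0.623 -0.148  0.161] z [ 0.63 -0.31 -0.71] [2.28 2.37 0.44]
  p [ 0.61  -0.09   0.128] z [ 0.64 -0.15 -0.76] [2.33 2.77 0.38]
  p [ 0.57  -0.035  0.09 ] z [ 0.57  0.01 -0.82] [2.37 3.17 0.32]
```

Request:
play_rows(deltas=[[0.017, 0.028, 0.003, -0.025, 0.013, -0.047, 0], [0.039, 0.052, 0.003, -0.048, 0.026, -0.095, 0], [0.063, 0.07, 0.001, -0.07, 0.04, -0.144, 0], [0.09, 0.083, -0.003, -0.09, 0.054, -0.193, 0], [0.119, 0.089, -0.008, -0.109, 0.068, -0.243, 0], [0.149, 0.089, -0.014, -0.127, 0.083, -0.294, 0], [0.179, 0.084, -0.021, -0.142, 0.097, -0.345, 0], [0.207, 0.072, -0.028, -0.157, 0.112, -0.397, 0], [0.235, 0.055, -0.035, -0.17, 0.127, -0.45, 0], [0.259, 0.032, -0.043, -0.181, 0.142, -0.503, 0]])

```text
clock: 12.45
position: [0.6302, -0.129, 0.1815]
tool_rot: [2.646, 0.584, 2.036]
force: [0.3, -0.5, 0.2]
grip_width: 0.0851
finger_force: 0.0
```

```bash
python3 - <<'E'
from plan import *
st();qB,e=ik([.57,-.035,.09],-35,.021+np.pi,np.array([.05,.6,-.05,2.3,3.15,.6,-1.55]))
plan(qB,10)
E
```

```text
t 12.45 p [ 0.6302 -0.129   0.1815] beta 41.2 ylean -0.22 yaw 2.326 F [ 0.3 -0.5  0.2] w 0.0851 ff 0.0 q [ 0.054  0.38  -0.091  2.256  2.226  0.34  -1.555]
[0.019, -0.0, 0.006, -0.007, 0.007, -0.043] p [ 0.626 -0.116  0.174] z [ 0.63 -0.24 -0.74] q46 [2.27 2.32 0.34]
[0.041, -0.0, 0.012, -0.015, 0.015, -0.085] p [ 0.623 -0.109  0.165] z [ 0.64 -0.22 -0.74] q46 [2.28 2.42 0.34]
[0.064, -0.001, 0.016, -0.024, 0.023, -0.127] p [ 0.62  -0.101  0.157] z [ 0.64 -0.19 -0.75] q46 [2.29 2.51 0.34]
[0.09, -0.002, 0.02, -0.033, 0.032, -0.169] p [ 0.616 -0.093  0.148] z [ 0.64 -0.17 -0.75] q46 [2.3  2.61 0.33]
[0.117, -0.004, 0.022, -0.043, 0.042, -0.21] p [ 0.611 -0.084  0.138] z [ 0.63 -0.14 -0.76] q46 [2.31 2.7  0.33]
[0.146, -0.007, 0.024, -0.054, 0.052, -0.251] p [ 0.605 -0.075  0.129] z [ 0.62 -0.11 -0.77] q46 [2.33 2.79 0.33]
[0.176, -0.011, 0.024, -0.065, 0.063, -0.292] p [ 0.598 -0.065  0.119] z [ 0.62 -0.08 -0.78] q46 [2.34 2.89 0.33]
[0.208, -0.016, 0.023, -0.077, 0.075, -0.333] p [ 0.59  -0.056  0.11 ] z [ 0.6  -0.05 -0.79] q46 [2.35 2.98 0.33]
[0.241, -0.023, 0.02, -0.09, 0.086, -0.373] p [ 0.58  -0.045  0.1  ] z [ 0.59 -0.02 -0.81] q46 [2.36 3.08 0.33]
[0.275, -0.03, 0.016, -0.104, 0.099, -0.413] p [ 0.57  -0.035  0.09 ] z [ 0.57  0.01 -0.82] q46 [2.37 3.17 0.32]
```

Request:
play_rows(deltas=[[0.019, 0, 0.006, -0.007, 0.007, -0.043, 0], [0.041, 0, 0.012, -0.015, 0.015, -0.085, 0], [0.064, -0.001, 0.016, -0.024, 0.023, -0.127, 0], [0.09, -0.002, 0.02, -0.033, 0.032, -0.169, 0], [0.117, -0.004, 0.022, -0.043, 0.042, -0.21, 0], [0.146, -0.007, 0.024, -0.054, 0.052, -0.251, 0], [0.176, -0.011, 0.024, -0.065, 0.063, -0.292, 0], [0.208, -0.016, 0.023, -0.077, 0.075, -0.333, 0], [0.241, -0.023, 0.02, -0.09, 0.086, -0.373, 0], [0.275, -0.03, 0.016, -0.104, 0.099, -0.413, 0]])

```text
clock: 13.45
position: [0.5739, -0.0377, 0.0937]
tool_rot: [3.082, 0.627, 3.132]
force: [0.7, -0.1, -0.3]
grip_width: 0.0852
finger_force: 0.0
```

```bash
cat >> h.py <<'E'
# flipped branch: target real pad point g=(x,y,z) (pad/tip reference `off` behind the TCP), lean b toward fence, organiser-like yaw
def dflip(g,b,off=.04,yaw=.021):
    u=np.array([np.sin(np.radians(b))*np.cos(yaw),np.sin(np.radians(b))*np.sin(yaw),-np.cos(np.radians(b))])
    return delta(np.array(g)+off*u,-b,yaw+np.pi)
E
python3 - <<'E'
from h import *
st()
im=grab_frame('top');C=cam('top')
cv2.imwrite('pics/t5.png',cv2.resize(im[130:270,220:400],(720,560),interpolation=cv2.INTER_CUBIC)[:,:,::-1])
print(proj(C,[[.5,-.03,.018],[.61,-.03,.018]]))
print(dflip([.556,-.032,.05],30),dflip([.556,-.032,.013],30))
E
```

```text
t 13.45 p [ 0.5739 -0.0377  0.0937] beta 36.0 ylean 0.054 yaw -3.116 F [ 0.7 -0.1 -0.3] w 0.0852 ff 0.0 q [ 0.236  0.498 -0.298  2.363  2.912  0.339 -1.301]
[[316.87343034 209.23520596]
 [316.79015064 178.25302243]]
[0.0845, 0.003, 0.1298, 0.0216, 0.0483, -0.0079] [0.1278, -0.0005, 0.1897, 0.0216, 0.0483, -0.0079]
```

View pics/t5.png

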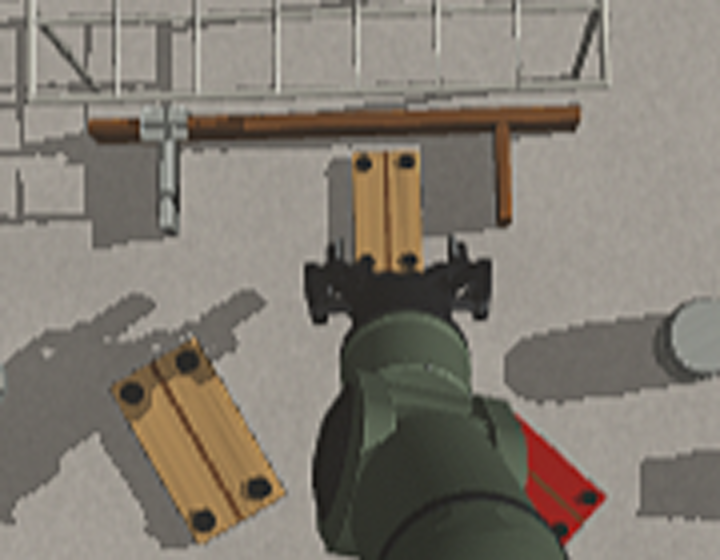

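The top view shows the board's ends at crop rows 152 and 272, centred on crop col 388. The gripper is now flipped, leaning back and straddling the near end.

Request:
play_rows(deltas=[[0.04, 0.002, 0.065, 0.011, 0.024, -0.004, 0], [0.0845, 0.003, 0.13, 0.0216, 0.0483, -0.008, 0], [0.0845, 0.003, 0.13, 0.0216, 0.0483, -0.008, 0], [0.105, 0.001, 0.16, 0.0216, 0.0483, -0.008, 0], [0.126, 0, 0.186, 0.0216, 0.0483, -0.008, 0], [0.126, 0, 0.186, 0.0216, 0.0483, -0.008, 0]])

```text
clock: 14.1
position: [0.5781, -0.033, -0.0174]
tool_rot: [3.138, 0.528, -3.133]
force: [0.4, 0.3, -0.5]
grip_width: 0.0853
finger_force: 0.0
```

```bash
python3 -c "
from h import *
st();print(dflip([.558,-.032,.015],30))"
```

```text
t 14.1 p [ 0.5781 -0.033  -0.0174] beta 30.3 ylean 0.007 yaw -3.132 F [ 0.4  0.3 -0.5] w 0.0853 ff 0.0 q [ 0.101  0.742 -0.201  2.303  2.828  0.446 -1.252]
[0.0025, 0.0029, 0.0038, -0.0015, 0.0023, -0.0052]
```

Request:
play_rows(deltas=[[0.0025, 0.003, 0.004, -0.0015, 0.002, -0.005, 0], [0.0025, 0.003, 0.004, -0.0015, 0.002, -0.005, 0], [0.0025, 0.003, 0.004, -0.0015, 0.002, -0.005, 0.4], [0.0025, 0.003, 0.004, -0.0015, 0.002, -0.005, 0.4], [0.0025, 0.003, 0.004, -0.0015, 0.002, -0.005, 0.4], [0.0025, 0.003, 0.004, -0.0015, 0.002, -0.005, 0.4], [0.0025, 0.003, 0.004, -0.0015, 0.002, -0.005, 0.4]], newtons=25)

```text
clock: 14.8
position: [0.5795, -0.0314, -0.018]
tool_rot: [-3.14, 0.528, -3.119]
force: [-4.9, -0.4, 10.6]
grip_width: 0.0591
finger_force: 24.4
```

```bash
python3 -c "
from h import *
st()
for g,b in (([.558,-.0315,.05],30),([.575,-.0315,.07],38),([.588,-.0315,.062],45),([.591,-.0315,.052],45)):print(g,b,dflip(g,b))"
```

```text
t 14.8 p [ 0.5795 -0.0314 -0.018 ] beta 30.2 ylean 0.01 yaw -3.12 F [-4.9 -0.4 10.6] w 0.0591 ff 24.4 q [ 0.097  0.743 -0.198  2.299  2.832  0.442 -1.245]
[0.558, -0.0315, 0.05] 30 [-0.031, 0.0007, -0.0591, -0.0004, 0.0019, 0.0005]
[0.575, -0.0315, 0.07] 38 [-0.0916, -0.0001, -0.0773, -0.0003, -0.0648, 0.0006]
[0.588, -0.0315, 0.062] 45 [-0.1156, -0.0007, -0.0523, -0.0003, -0.1231, 0.0006]
[0.591, -0.0315, 0.052] 45 [-0.1107, -0.0008, -0.032, -0.0003, -0.1231, 0.0006]
```

Request:
play_rows(deltas=[[-0.015, 0, -0.03, 0, 0, 0, 0.4], [-0.031, 0, -0.059, 0, 0, 0, 0.4], [-0.06, 0, -0.068, 0, -0.03, 0, 0.4], [-0.092, 0, -0.077, 0, -0.065, 0, 0.4], [-0.104, 0, -0.065, 0, -0.095, 0, 0.4], [-0.1156, 0, -0.052, 0, -0.123, 0, 0.4], [-0.1156, 0, -0.052, 0, -0.123, 0, 0.4], [-0.1156, 0, -0.052, 0, -0.123, 0, 0.4]])

```text
clock: 15.6
position: [0.6156, -0.0306, 0.0323]
tool_rot: [-3.14, 0.781, -3.119]
force: [-0.4, -1.8, -2.1]
grip_width: 0.0592
finger_force: 28.9
```

```bash
python3 -c "
from h import *
st()
cv2.imwrite('pics/s6.png',cv2.resize(grab_frame('side')[150:300,200:380],(720,600),interpolation=cv2.INTER_CUBIC)[:,:,::-1])
for x,z in ((-.0705,.047),(-.0705,.0425),(-.0592,.0285),(-.0403,.0253),(-.0265,.0261),(-.0181,.0248),(-.0157,.0243)):print(x,z,dflip([.6637+x,-.0315,z],45))"
```

```text
t 15.6 p [ 0.6156 -0.0306  0.0323] beta 44.8 ylean 0.014 yaw -3.12 F [-0.4 -1.8 -2.1] w 0.0592 ff 28.9 q [ 0.163  0.755 -0.282  2.38   2.923  0.779 -1.293]
-0.0705 0.047 [0.0121, -0.0008, 0.0277, -0.0002, -0.0015, 0.0006]
-0.0705 0.0425 [0.0184, -0.0008, 0.0341, -0.0002, -0.0015, 0.0006]
-0.0592 0.0285 [0.0221, -0.0013, 0.0699, -0.0002, -0.0015, 0.0006]
-0.0403 0.0253 [-0.0002, -0.0021, 0.1011, -0.0002, -0.0015, 0.0006]
-0.0265 0.0261 [-0.0209, -0.0027, 0.1194, -0.0002, -0.0015, 0.0006]
-0.0181 0.0248 [-0.0309, -0.003, 0.1331, -0.0002, -0.0015, 0.0006]
-0.0157 0.0243 [-0.0336, -0.0031, 0.1372, -0.0002, -0.0015, 0.0006]
```

View pics/s6.png

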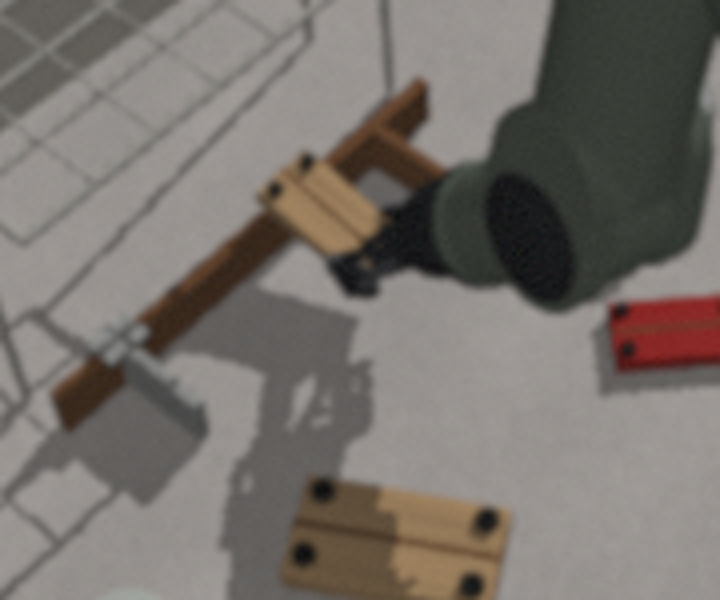

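The far end of the board rests over the fence top at about (285,180), held level with the fence. Now I lever it up on the fence edge.

Request:
play_rows(deltas=[[0.006, 0, 0.014, 0, 0, 0, 0.4], [0.012, -0.001, 0.028, 0, 0, 0, 0.4], [0.0184, -0.001, 0.034, 0, 0, 0, 0.4], [0.02, -0.001, 0.046, 0, 0, 0, 0.4], [0.021, -0.001, 0.058, 0, 0, 0, 0.4], [0.022, -0.0013, 0.07, 0, 0, 0, 0.4], [0.022, -0.0013, 0.07, 0, 0, 0, 0.4]])

```text
clock: 16.35
position: [0.6334, -0.0308, -0.0005]
tool_rot: [-3.14, 0.784, -3.119]
force: [-2.2, 0.1, 1.2]
grip_width: 0.0592
finger_force: 30.8
```

Request:
play_rows(deltas=[[-0.005, 0, 0.008, 0, 0, 0, 0.4], [-0.011, 0, 0.016, 0, 0, 0, 0.4], [-0.017, 0, 0.023, 0, 0, 0, 0.4], [-0.022, -0.001, 0.031, 0, 0, 0, 0.4], [-0.022, -0.001, 0.031, 0, 0, 0, 0.4]])

```text
clock: 16.85
position: [0.6519, -0.031, -0.0031]
tool_rot: [-3.14, 0.784, -3.119]
force: [-4.7, 1.1, 2.6]
grip_width: 0.059
finger_force: 32.2
```

```bash
python3 -c "
from h import *
st()
cv2.imwrite('pics/s7.png',cv2.resize(grab_frame('side')[150:300,200:380],(720,600),interpolation=cv2.INTER_CUBIC)[:,:,::-1])
for x,z in ((-.0403,.0253),(-.0265,.0261),(-.0181,.0248),(-.0157,.0243)):print(x,z,dflip([.6637+x,-.0315,z],45))"
```

```text
t 16.85 p [ 0.6519 -0.031  -0.0031] beta 44.9 ylean 0.014 yaw -3.12 F [-4.7  1.1  2.6] w 0.059 ff 32.2 q [ 0.159  0.851 -0.269  2.283  2.938  0.779 -1.281]
-0.0403 0.0253 [0.0003, 0.0001, -0.0003, -0.0002, -0.0007, 0.0006]
-0.0265 0.0261 [-0.0204, -0.0005, 0.0181, -0.0002, -0.0007, 0.0006]
-0.0181 0.0248 [-0.0304, -0.0009, 0.0318, -0.0002, -0.0007, 0.0006]
-0.0157 0.0243 [-0.0331, -0.001, 0.0359, -0.0002, -0.0007, 0.0006]
```

Request:
play_rows(deltas=[[-0.007, 0, 0.006, 0, 0, 0, 0.4], [-0.014, 0, 0.012, 0, 0, 0, 0.4], [-0.0204, 0, 0.018, 0, 0, 0, 0.4], [-0.025, 0, 0.025, 0, 0, 0, 0.4], [-0.0304, -0.001, 0.032, 0, 0, 0, 0.4], [-0.0304, -0.001, 0.032, 0, 0, 0, 0.4]])

```text
clock: 17.5
position: [0.6721, -0.0308, -0.0051]
tool_rot: [-3.141, 0.779, -3.119]
force: [-11.4, 0.2, -2.4]
grip_width: 0.0594
finger_force: 37.9
```

```bash
cat > tilt.py <<'E'
from h import *
def seg():
    im=grab_frame('side');C=cam('side');hsv=cv2.cvtColor(im[:,:,::-1].copy(),cv2.COLOR_BGR2HSV)
    m=((hsv[:,:,1]>70)&(hsv[:,:,0]>=9)&(hsv[:,:,0]<28)&(hsv[:,:,2]>85)).astype(np.uint8)*255
    m[:, :]=m; z=np.zeros_like(m); z[150:262,225:345]=m[150:262,225:345]
    ks=[k for k in cv2.findContours(z,0,2)[0] if cv2.contourArea(k)>40]
    return im,C,z,ks
if __name__=="__main__":
    st();im,C,z,ks=seg()
    for k in ks: print(cv2.contourArea(k),cv2.boundingRect(k),np.array(cv2.boxPoints(cv2.minAreaRect(k))).round(0).tolist())
    P=lambda x,y,zz:[.6637+x,-.0315+y,zz]
    for name,a in(("90",90),("75",75),("60",60),("45",45)):
        t=np.radians(a);g=np.array([observe()["position"][0]-.028-.6637,0,observe()["position"][2]+.028]);d=np.array([np.cos(t),0,np.sin(t)]);n=np.array([-np.sin(t),0,np.cos(t)])
        c=[g+s*d+[0,y,0]+h*n for s in(.03,.09) for y in(-.03,.03) for h in (.007,)]
        print(name,proj(C,[P(*q) for q in c]).round(0).tolist())
E
python3 tilt.py; python3 -c "
from h import *
for x,z in ((-.0181,.0248),(-.0150,.0243)):print(x,z,dflip([.6637+x,-.0315,z],45))"
```

```text
t 17.5 p [ 0.6721 -0.0308 -0.0051] beta 44.7 ylean 0.015 yaw -3.12 F [-11.4   0.2  -2.4] w 0.0594 ff 37.9 q [ 0.154  0.855 -0.262  2.232  2.933  0.729 -1.273]
413.5 (263, 170, 43, 40) [[258.0, 194.0], [298.0, 162.0], [313.0, 180.0], [273.0, 212.0]]
90 [[286.0, 198.0], [273.0, 209.0], [285.0, 186.0], [271.0, 197.0]]
75 [[284.0, 196.0], [271.0, 207.0], [279.0, 183.0], [266.0, 193.0]]
60 [[282.0, 195.0], [270.0, 206.0], [275.0, 181.0], [262.0, 191.0]]
45 [[281.0, 195.0], [268.0, 206.0], [271.0, 180.0], [258.0, 191.0]]
-0.0181 0.0248 [-0.0047, -0.0002, 0.0005, 0.0001, -0.0027, 0.0006]
-0.015 0.0243 [-0.0084, -0.0004, 0.0055, 0.0001, -0.0027, 0.0006]
```

```bash
python3 - <<'E'
from h import *
im=grab_frame('side');hsv=cv2.cvtColor(im[:,:,::-1].copy(),cv2.COLOR_BGR2HSV)
np.save('pics/s8.npy',im)
print("hsv V/H rows 174..222 step2, cols 250..312 step2; V where sat>70 else ..")
for r in range(172,222,2):
    print(r,' '.join(f"{hsv[r,c,2]:3d}" if hsv[r,c,1]>70 else ('###' if hsv[r,c,2]<45 else ' . ') for c in range(250,314,2)))
E
```

```text
hsv V/H rows 174..222 step2, cols 250..312 step2; V where sat>70 else ..
172  .   .   .   .   .   .   .   .   .   .   .   .   .   .   .   .   .   .   .   .   .   .   .   .   .   .  107  92  .   .   .   . 
174  .   .   .   .   .   .   .   .   .   .   .   .   .   .   .   .   .   .   .   .   .   .   .   .   .  104  91  67  .   .   .   . 
176  .   .   .   .   .   .   .   .   .   .   .   .   .   .   .   .   .   .   .   .   .   .   .   99 102  86  62  55  .   .   .   . 
178  .   .   .   .   .   .   .   .   .   .   .   .   .   .   .   .   .   .   .   .   .   .  100 101  82  58  57  54  .   .   .   . 
180  .   .   .   .   .   .   .   .   .   .   .   .   .   .   .   .   .   .   .   .   .  101 100  83  56  56  57  60  .   .   .   . 
182  .   .   .   .   .   .   .   .   .   .   .   .  139  .   .   .   .   .   .   .   98  93  95  92  71  59  56  .   .   .   .   . 
184  .   .   .   .   .   .   .   .   .   .   .  140 121  91  .   .   .   .   .  100  92  66  69  91  99  82  .   .   .   .   .   . 
186  .   .   .   .   .   .   .   .   .  141 129 114  82 ###  .   .   .   .   97  90  63  57  63  65  82
[... 1571 characters left out ...]
# ###  .   .   .   .   .   .  ### ### ###
212  .   .   .   65  58  53  54  56  56  60  .   .  ### ### ### ### ### ### ### ### ###  19 ### ###  .   .   .   .   .   .  ### ###
214  .   .   63  60  53  54  56  57  65  .   .  ### ### ### ### ###  .  ###  .   .   .   .  ### ### ###  .   .   .   .   .   .  ###
216  .   61  59  54  55  56  56  .   .   .   .  ### ### ### ###  .   .   .   .   .   .   .   .   .   .   .   .   .   .   .   .  ###
218  72  58  54  54  56  56  .   .   .   .   .   .  ### ###  .  ###  .   .   .   .   .   .   .   .   .   .   .   .   .   .   .   . 
220  63  52  55  58  57  .   .   .   .   .   .   .   .  ### ### ###  .   .   .   .   .   .   .   .   .   .   .   .   .   .   .   .
```

Request:
play_rows(deltas=[[-0.004, 0, 0.003, 0, 0, 0, 0.4], [-0.008, 0, 0.0055, 0, 0, 0, 0.4], [-0.006, 0, 0.008, 0, 0, 0, 0.4], [-0.004, 0, 0.0105, 0, 0, 0, 0.4], [-0.004, 0, 0.0105, 0, 0, 0, 0.4]])

```text
clock: 18.1
position: [0.6777, -0.0308, -0.0067]
tool_rot: [-3.14, 0.781, -3.119]
force: [-11.1, 0.0, 1.9]
grip_width: 0.0591
finger_force: 41.5
```

```bash
cat > asc.py <<'E'
from h import *
def asc(r0,r1,c0,c1):
    im=grab_frame('side');hsv=cv2.cvtColor(im[:,:,::-1].copy(),cv2.COLOR_BGR2HSV)
    print('   ',' '.join(f"{c:3d}" for c in range(c0,c1,2)))
    for r in range(r0,r1,2):
        print(r,' '.join(f"{hsv[r,c,2]:3d}" if hsv[r,c,1]>70 else ('###' if hsv[r,c,2]<45 else ' . ') for c in range(c0,c1,2)))
E
python3 -c "
from asc import *
st();asc(178,214,256,300)"
```

```text
t 18.1 p [ 0.6777 -0.0308 -0.0067] beta 44.8 ylean 0.015 yaw -3.12 F [-11.1   0.    1.9] w 0.0591 ff 41.5 q [ 0.152  0.861 -0.26   2.219  2.933  0.723 -1.271]
    256 258 260 262 264 266 268 270 272 274 276 278 280 282 284 286 288 290 292 294 296 298
178  .   .   .   .   .   .   .   .   .   .   .   .   .   .   .   .   .   .   .   99  99  82
180  .   .   .   .   .   .   .   .   .   .   .   .   .   .   .   .   .   .  100 101  82  56
182  .   .   .   .   .   .   .   .   .   .  144  .   .   .   .   .   .  102  95  94  91  73
184  .   .   .   .   .   .   .   .   .  145 138  .   .   .   .   .  100  93  67  69  91  97
186  .   .   .   .   .   .   .  141 138 129  85  .   .   .   .  100  90  67  55  62  65  83
188  .   .   .   .   .   .  139 141 115  89  63  48  .   .   97  85  62  55  57  62  62  58
190  .   .   .   .   .  148 145 125  87  80  84  85  98  98  81  56  54  57  58  58  53  . 
192  .   .   .   .  132 139 118  74  80  77  87  90  94  84  57  56  57  56  58  50  .   . 
194  .   .   .   .   .   94  63 ###  77  80  86  87  93  89  61  58  53  43 ###  .   .   . 
196  .   .   .   .   .   88  79  73  88  84  85  90  92  94  70  53  39 ### ###  .   .   . 
198  .   .   .   .   .   .   92  94  91  88  79  91  89  92  81  .  ### ### ###  .   .   . 
200  .   .   .   .   .   .   89  94  91  90  81  91  91  92  74 ### ### ### ###  .   .   . 
202  .   .   .   .   .   98  88  94  95  92  86  86  93  90  67 ### ### ### ###  .   .   . 
204  .   .   .   .   99  84  86  90  93  96  90  79  89  69 ### ### ### ### ###  .   .   . 
206  .   .   .   97  78  61  76  90  95  95  90  61 ### ### ### ### ### ### ###  .   .   . 
208  .   .   94  63  56  53  65  87  94  90  71 ### ### ### ### ### ### ### ### ###  .   . 
210  .   89  67  54  56  59  60  .   .  ### ### ### ### ### ### ### ### ### ### ###  .   . 
212  82  65  55  52  56  55  .   .  ### ### ### ### ### ### ### ### ### ### ### ###  .   .
```

Request:
play_rows(deltas=[[0, 0, 0, 0, 0, 0, 0.25], [0, 0, 0, 0, 0, 0, 0.1], [0, 0, 0, 0, 0, 0, 0], [0, 0, 0, 0, 0, 0, 0], [0, 0, -0.04, 0, 0, 0, 0], [0, 0, -0.1, 0, 0, 0, 0], [0, 0, -0.16, 0, 0, 0, 0], [0, 0, -0.16, 0, 0, 0, 0]])

```text
clock: 18.95
position: [0.6211, -0.0323, 0.0526]
tool_rot: [-3.139, 0.785, -3.118]
force: [-0.1, -0.7, -1.0]
grip_width: 0.0852
finger_force: 0.0
```

```bash
python3 -c "
from asc import *
st();asc(178,224,256,300)
for g in((.60,.09),(.6637-.003,.085)):print(dflip([g[0],-.0315,g[1]],40))"
```

```text
t 18.95 p [ 0.6211 -0.0323  0.0526] beta 45.0 ylean 0.014 yaw -3.12 F [-0.1 -0.7 -1. ] w 0.0852 ff 0.0 q [ 0.166  0.703 -0.281  2.372  2.916  0.722 -1.291]
    256 258 260 262 264 266 268 270 272 274 276 278 280 282 284 286 288 290 292 294 296 298
178  .   .   .   .   .   .   .   .   .   .   .   .   .   .   .   .   .   .   .  100 100  81
180  .   .   .   .   .   .   .   .   .   .   .   .   .   .   .   .   .   .   99  98  80  59
182  .   .   .   .   .   .   .   .   .   .   .   .   .   .   .   .   .   99  94  93  91  70
184  .   .   .   .   .   .   .   .   .  143 135  .   .   .   .   .   99  93  69  70  92  96
186  .   .   .   .   .   .   .  141 135 126  84  .   .   .   .   99  90  68  56  63  65  81
188  .   .   .   .   .   .  138 138 112  88  62  52  .   .   97  84  62  56  58  63  61  62
190  .   .   .   .   .  147 145 122  88  83  83  87  99  98  79  59  56  58  57  59  64  62
192  .   .   .   .  131 139 115  72  82  77  87  91  97  86  59  57  53  60  .   .   66  65
194  .   .   .   .   .   94  66  36  78  78  87  90  94  86  58  56  61  .   .   .   .   . 
196  .   .   .   .   .  
[... 665 characters left out ...]
96  90  .   .   .   .   .  ### ###  .  ### ###
212  81  60  53  53  55  56  63  79  87  92  70  .   .   .  ###  .   .  ### ### ### ### ###
214  59  54  54  54  56  67  .   .   87  86 ### ### ### ### ### ### ### ### ###  .   .   . 
216  54  54  57  53  66  .   .   .   .   93  .   .   .  ### ### ### ### ### ###  .   .   . 
218  55  58  55  .   .   .   .   .   .   .   .   .   .   .  ### ### ### ###  .   .   .   . 
220  56  60  .   .   .   .   .   .   .   .   .   .   .   .   .   .   .   .   .   .   .   . 
222  59  .   .   .   .   .   .   .   .   .   .   .   .   .   .   .   .   .   .   .   .   . 
[-0.015, 0.0023, -0.006, -0.0004, 0.0417, 0.0007]
[-0.0937, -0.0003, 0.0869, -0.0004, 0.0417, 0.0007]
```

```bash
python3 - <<'E'
from h import *
print(dflip([.600,-.0315,.09],40,.034),dflip([.6617,-.0315,.085],40,.034))
P0=None
for psi in(77,84,90,97,105,115,125,135,145,155,165,172,178):
    t=np.radians(psi);a=np.array([np.cos(t),np.sin(t)]);n=np.array([-np.sin(t),np.cos(t)])
    L=np.array([0*a,.018*n,.004*a+.023*n,.018*a+.023*n,.092*a+.023*n])
    i=L[:,1].argmin()
    if psi==77: last=i;xc=-.0115
    if i!=last: xc+= (L[i]-L[last])[0]; last=i   # rolling, no slip
    B=np.array([xc-L[i][0],-L[i][1]]);P=B+.085*a+.009*n
    if P0 is None:P0=P
    print(psi,i,"P",P.round(4),"d",(P-P0).round(4))
E
```

```text
[-0.016, 0.0023, -0.018, -0.0004, 0.0417, 0.0007] [-0.0962, -0.0003, 0.0764, -0.0004, 0.0417, 0.0007]
77 0 P [-0.0011  0.0848] d [0. 0.]
84 0 P [-0.0116  0.0855] d [-0.0104  0.0006]
90 0 P [-0.0205  0.085 ] d [-0.0194  0.0002]
97 1 P [-0.0308  0.0855] d [-0.0296  0.0006]
105 1 P [-0.0427  0.0844] d [-0.0415 -0.0004]
115 1 P [-0.0571  0.0808] d [-0.056 -0.004]
125 1 P [-0.0707  0.0748] d [-0.0696 -0.0101]
135 2 P [-0.0831  0.0672] d [-0.082  -0.0177]
145 2 P [-0.0941  0.0579] d [-0.0929 -0.0269]
155 2 P [-0.1032  0.0469] d [-0.1021 -0.0379]
165 2 P [-0.1103  0.0345] d [-0.1092 -0.0504]
172 2 P [-0.114   0.0251] d [-0.1128 -0.0597]
178 2 P [-0.1162  0.0168] d [-0.115 -0.068]
```

```bash
python3 - <<'E'
from h import *
print(dflip([.600,-.0315,.09],33,.034),dflip([.6617,-.0315,.085],33,.034))
E
```

```text
[-0.0078, 0.0023, -0.0192, -0.0004, 0.1, 0.0007] [-0.0879, -0.0003, 0.0751, -0.0004, 0.1, 0.0007]
```

Request:
play_rows(deltas=[[-0.004, 0.002, -0.01, 0, 0.05, 0, 0], [-0.008, 0.002, -0.019, 0, 0.1, 0, 0], [-0.008, 0.002, -0.019, 0, 0.1, 0, 0], [-0.03, 0.001, 0.01, 0, 0.1, 0, 0], [-0.06, 0, 0.045, 0, 0.1, 0, 0], [-0.088, 0, 0.075, 0, 0.1, 0, 0], [-0.088, 0, 0.075, 0, 0.1, 0, 0]])

```text
clock: 19.7
position: [0.6825, -0.0307, 0.0544]
tool_rot: [-3.139, 0.578, -3.119]
force: [-0.3, -0.4, 0.1]
grip_width: 0.0853
finger_force: 0.0
```

```bash
python3 - <<'E'
from h import *
st();print(dflip([.6617,-.0315,.085],33,.034))
E
```

```text
t 19.7 p [ 0.6825 -0.0307  0.0544] beta 33.1 ylean 0.01 yaw -3.12 F [-0.3 -0.4  0.1] w 0.0853 ff 0.0 q [ 0.027  0.651 -0.102  2.086  2.748  0.186 -1.176]
[0.0016, -0.0006, -0.0061, -0.0007, 0.0008, 0.0008]
```

Request:
play_rows(deltas=[[0, 0, 0, 0, 0, 0, 0.4], [0, 0, 0, 0, 0, 0, 0.4], [0, 0, 0, 0, 0, 0, 0.4], [0, 0, 0, 0, 0, 0, 0.4], [0, 0, 0, 0, 0, 0, 0.4]], newtons=20)

```text
clock: 20.2
position: [0.6798, -0.0309, 0.0551]
tool_rot: [-3.14, 0.574, -3.119]
force: [0.7, -0.8, -1.6]
grip_width: 0.0596
finger_force: 22.2
```

```bash
cat > low.py <<'E'
from h import *
def rows(ds,off=.034):
    s=observe();p=s["position"];M=R.from_euler('xyz',s["tool_rot"]);u=M.apply([0,0,1]);b0=np.degrees(np.arctan2(u[0],-u[2]));yaw=.021
    g=p-off*u;print("g",g.round(4))
    for (dx,dz),b in ds: print(dflip(g+[dx,0,dz],b,off))
E
python3 - <<'E'
from low import *
st()
rows([((-.010,-.001),34),((-.0194,-.0015),35.5),((-.0296,-.0015),37),((-.0415,-.0025),38)])
E
```

```text
t 20.2 p [ 0.6798 -0.0309  0.0551] beta 32.9 ylean 0.011 yaw -3.12 F [ 0.7 -0.8 -1.6] w 0.0596 ff 22.2 q [ 0.028  0.647 -0.102  2.09   2.747  0.182 -1.175]
g [ 0.6613 -0.0312  0.0836]
[0.0166, 0.0005, -0.0092, -0.0003, -0.0092, 0.0005]
[0.0311, 0.0009, -0.0186, -0.0003, -0.0217, 0.0005]
[0.0465, 0.0013, -0.0298, -0.0003, -0.0342, 0.0005]
[0.0663, 0.0018, -0.0411, -0.0003, -0.0425, 0.0005]
```

Request:
play_rows(deltas=[[0.008, 0, -0.0045, 0, -0.005, 0, 0.4], [0.0166, 0.0005, -0.0092, 0, -0.009, 0, 0.4], [0.024, 0.001, -0.014, 0, -0.015, 0, 0.4], [0.031, 0.001, -0.0185, 0, -0.022, 0, 0.4], [0.039, 0.001, -0.024, 0, -0.028, 0, 0.4], [0.0465, 0.0013, -0.0295, 0, -0.034, 0, 0.4], [0.056, 0.0015, -0.0355, 0, -0.038, 0, 0.4], [0.066, 0.002, -0.041, 0, -0.0425, 0, 0.4], [0.066, 0.002, -0.041, 0, -0.0425, 0, 0.4]])

```text
clock: 21.1
position: [0.6407, -0.0307, 0.0547]
tool_rot: [-3.14, 0.664, -3.119]
force: [0.7, -0.2, 3.0]
grip_width: 0.0597
finger_force: 21.6
```

```bash
python3 - <<'E'
from low import *
from asc import asc
st();asc(178,226,262,300)
rows([((-.0145,-.004),38),((-.028,-.010),38),((-.0405,-.0175),38)])
E
```

```text
t 21.1 p [ 0.6407 -0.0307  0.0547] beta 38.1 ylean 0.012 yaw -3.12 F [ 0.7 -0.2  3. ] w 0.0597 ff 21.6 q [ 0.123  0.644 -0.228  2.249  2.819  0.43  -1.222]
    262 264 266 268 270 272 274 276 278 280 282 284 286 288 290 292 294 296 298
178  .   .   .   .   .   .   .   .   .   .   .   .   .   .   .   .  102  86  . 
180  .   .   .   .   .   .   .   .   .   .   .   .   .   .   .  100  94  63  . 
182  .   .   .   .   .   .   .   .   .   .   .   .   .   .  101  94  66  .   . 
184  .   .   .   .   .   .   .   .   .   .   .   .   .   99  92  55 ###  .   . 
186  .   .   .   .   .   .   .   .   .   .   .   .   96  89  58 ### ###  .   . 
188  .   .   .   .   .   .   .   .   .   .   .  121 116  73 ### ### ###  .   . 
190  .   .   .   .   .   .   .   .   .   .  135 149 148 105 ### ### ###  .   . 
192  .   .   .   .   .   .   .   .  113 131 149 148 124  70 ### ### ###  .   . 
194  .   .   .   .   .   .   .  115 136 144 138 114  59 ### ### ### ### ###  . 
196  .   .   .   .   .   .  122 146 152 144 106  62 ### ### ### ### ### ###  . 
198  .   .   .   .   .  108 145 158 146 106  58 ### ### ### ### 
[... 536 characters left out ...]
 58  63  67  74  .   .   .   .   .   . 
214  55  56  68  .   .   .   .   89  83  85  83  73  .   .   .   .   .   .   . 
216  56  .   .   .   .   .   .   91  82  76  61  .   .   .   .   .   .   .   . 
218  .   .   .   .   .   .   .   .   82  55  .   .   .   .   .   .   .   .   . 
220  .   .   .   .   .   .   .   .   .   .   .   .   .   .   .   .   .   .   . 
222  .   .   .   .   .   .   .   .   .   .   .   .   .   .   .   .   .   .   . 
224  .   .   .   .   .   .   .   .   .   .   .   .   .   .   .   .   .   .   . 
g [ 0.6202 -0.0312  0.0816]
[0.0278, 0.0007, -0.0116, -0.0003, 0.0005, 0.0005]
[0.0565, 0.0013, -0.0188, -0.0003, 0.0005, 0.0005]
[0.0854, 0.0018, -0.0224, -0.0003, 0.0005, 0.0005]
```

```bash
cat >> low.py <<'E'
def pred(psis,off=.034,s=.085):
    C=cam('side');q=observe();p=q["position"];u=R.from_euler('xyz',q["tool_rot"]).apply([0,0,1]);g=p-off*u
    for psi in psis:
        t=np.radians(psi);a=np.array([np.cos(t),0,np.sin(t)]);n=np.array([-np.sin(t),0,np.cos(t)])
        pts=[g+k*a+h*n+[0,y,0] for k in(.11-s,-s) for h in(-.009,.009) for y in(-.03,.03)]
        print(psi,"top plain R,L | feet R,L | bot plain R,L | bot feet R,L",proj(C,pts).round(0).astype(int).tolist(),"zmin",min(x[2] for x in pts).round(4))
E
python3 -c "
from low import *
pred([85,95,105,115])"
```

```text
85 top plain R,L | feet R,L | bot plain R,L | bot feet R,L [[286, 189], [273, 199], [290, 191], [277, 202], [290, 211], [278, 221], [294, 213], [281, 224]] zmin -0.0039
95 top plain R,L | feet R,L | bot plain R,L | bot feet R,L [[287, 189], [274, 200], [291, 192], [278, 203], [287, 208], [274, 219], [291, 211], [278, 222]] zmin -0.0039
105 top plain R,L | feet R,L | bot plain R,L | bot feet R,L [[288, 189], [275, 200], [292, 193], [279, 204], [284, 205], [271, 216], [287, 209], [275, 219]] zmin -0.0029
115 top plain R,L | feet R,L | bot plain R,L | bot feet R,L [[289, 190], [276, 201], [293, 194], [280, 205], [281, 202], [268, 212], [284, 206], [272, 216]] zmin 0.0007
```

```bash
python3 -c "
from low import *
rows([((-.014,-.004),38),((-.024,-.010),38),((-.034,-.018),37)])"
```

```text
g [ 0.6202 -0.0312  0.0816]
[0.027, 0.0007, -0.011, -0.0003, 0.0005, 0.0005]
[0.0502, 0.0011, -0.0138, -0.0003, 0.0005, 0.0005]
[0.077, 0.0015, -0.0136, -0.0003, 0.0088, 0.0005]
```

Request:
play_rows(deltas=[[0.013, 0, -0.006, 0, 0, 0, 0.4], [0.027, 0.001, -0.011, 0, 0, 0, 0.4], [0.039, 0.001, -0.0125, 0, 0, 0, 0.4], [0.05, 0.001, -0.0138, 0, 0, 0, 0.4], [0.05, 0.001, -0.0138, 0, 0, 0, 0.4]])

```text
clock: 21.65
position: [0.6176, -0.0311, 0.0455]
tool_rot: [-3.139, 0.666, -3.119]
force: [-3.2, -1.8, 16.3]
grip_width: 0.0587
finger_force: 18.0
```

```bash
python3 - <<'E'
from low import *
from asc import asc
st();asc(184,230,262,306)
pred([95,105,115,125])
rows([((-.010,-.008),37),((-.020,-.018),36),((-.028,-.028),35)])
E
```

```text
t 21.65 p [ 0.6176 -0.0311  0.0455] beta 38.2 ylean 0.012 yaw -3.121 F [-3.2 -1.8 16.3] w 0.0587 ff 18.0 q [ 0.138  0.656 -0.249  2.306  2.836  0.499 -1.237]
    262 264 266 268 270 272 274 276 278 280 282 284 286 288 290 292 294 296 298 300 302 304
184  .   .   .   .   .   .   .   .   .   .   .   .   .   99  91  67  73  91  97  83  63  . 
186  .   .   .   .   .   .   .   .   .   .   .   .   99  89  66  58  63  64  82  92  .   . 
188  .   .   .   .   .   .   .   .   .   .   .   98  84  61  55  59  61  64  58  52  .   . 
190  .   .   .   .   .   .   .   .   .  111  98  80  59  56  64  61  58  57 ### ###  .   . 
192  .   .   .   .   .   .   .   .  105  93  79  54  55  79 123 112  .  ### ### ###  .   . 
194  .   .   .   .   .   .   .  101  90  71  56  55  83 138 156 150 111 ### ### ###  .   . 
196  .   .   .   .   .   .  100  88  67  52  59  87 131 156 157 140  84 ### ### ###  .   . 
198  .   .   .   .   .   95  84  65  56  58 101 143 147 145 123  70 ### ### ### ###  .   . 
200  .   .   .   .   95  84  59  55  65 108 149 155 148 118  71 ### ### ### ### ### ###  . 
202  .   .   .   94  7
[... 1420 characters left out ...]
] zmin -0.0132
105 top plain R,L | feet R,L | bot plain R,L | bot feet R,L [[293, 195], [280, 206], [297, 199], [284, 210], [289, 210], [276, 221], [293, 214], [280, 225]] zmin -0.0121
115 top plain R,L | feet R,L | bot plain R,L | bot feet R,L [[294, 196], [281, 207], [298, 200], [285, 211], [286, 207], [273, 218], [290, 211], [277, 222]] zmin -0.0086
125 top plain R,L | feet R,L | bot plain R,L | bot feet R,L [[295, 197], [282, 208], [299, 201], [286, 212], [283, 204], [271, 214], [287, 208], [274, 218]] zmin -0.0025
g [ 0.5969 -0.0314  0.0723]
[0.027, 0.0005, 0.0002, -0.0006, 0.0097, 0.0005]
[0.0563, 0.001, 0.0035, -0.0006, 0.0181, 0.0005]
[0.0824, 0.0014, 0.0093, -0.0006, 0.0264, 0.0005]
```

```bash
python3 -c "
from low import *
rows([((-.008,-.001),37.5),((-.016,-.005),37),((-.028,-.0125),36)])"
```

```text
g [ 0.5969 -0.0314  0.0723]
[0.0146, 0.0004, -0.0083, -0.0006, 0.0056, 0.0005]
[0.0327, 0.0008, -0.0119, -0.0006, 0.0097, 0.0005]
[0.062, 0.0013, -0.015, -0.0006, 0.0181, 0.0005]
```

Request:
play_rows(deltas=[[0.007, 0, -0.004, 0, 0.003, 0, 0.4], [0.0146, 0, -0.008, 0, 0.0056, 0, 0.4], [0.024, 0.001, -0.01, 0, 0.0075, 0, 0.4], [0.0327, 0.001, -0.012, 0, 0.0097, 0, 0.4], [0.042, 0.001, -0.013, 0, 0.012, 0, 0.4], [0.052, 0.001, -0.014, 0, 0.015, 0, 0.4], [0.062, 0.001, -0.015, 0, 0.018, 0, 0.4], [0.062, 0.001, -0.015, 0, 0.018, 0, 0.4]])

```text
clock: 22.5
position: [0.5873, -0.0308, 0.0309]
tool_rot: [-3.14, 0.624, -3.119]
force: [-2.0, -0.3, 0.9]
grip_width: 0.055
finger_force: 20.8
```

```bash
python3 - <<'E'
from low import *
from asc import asc
st();asc(184,230,262,308)
pred([115,125,135,145],s=.078)
rows([((-.006,-.0055),35.5),((-.011,-.011),35),((-.019,-.0225),34),((-.026,-.035),33)])
E
```

```text
t 22.5 p [ 0.5873 -0.0308  0.0309] beta 35.8 ylean 0.012 yaw -3.12 F [-2.  -0.3  0.9] w 0.055 ff 20.8 q [ 0.137  0.663 -0.251  2.351  2.832  0.509 -1.24 ]
    262 264 266 268 270 272 274 276 278 280 282 284 286 288 290 292 294 296 298 300 302 304 306
184  .   .   .   .   .   .   .   .   .   .   .   .   .  100  91  66  70  91  97  85  .   .   . 
186  .   .   .   .   .   .   .   .   .   .   .   .   97  90  65  57  63  65  82  95 117  .   . 
188  .   .   .   .   .   .   .   .   .   .   .   99  85  61  56  60  62  59  64  70  91 114  . 
190  .   .   .   .   .   .   .   .   .   .   97  80  60  55  58  55  59  59  64  63  62  84 102
192  .   .   .   .   .   .   .   .  105  95  77  57  56  60  57  .   .   63  59  61  63  63  64
194  .   .   .   .   .   .   .  101  93  70  56  55  57  58  .   .   .   .   .   62  61  64  45
196  .   .   .   .   .   .   99  88  67  54  53  56  60  .   .   .   .   .   .   .   64  47 ###
198  .   .   .   .   .   94  86  64  57  58  56  61  .   .   .   .   .   .   .   .   .  ### ###
200  .   .   .   .   96  83  59  55  60  57  65  .   .   .   .   .   .   .   .   
[... 1562 characters left out ...]
t plain R,L | bot feet R,L [[303, 204], [290, 215], [307, 208], [294, 219], [290, 210], [278, 221], [294, 214], [281, 225]] zmin -0.0105
135 top plain R,L | feet R,L | bot plain R,L | bot feet R,L [[304, 205], [291, 216], [307, 209], [294, 221], [288, 207], [276, 218], [291, 211], [279, 222]] zmin -0.003
145 top plain R,L | feet R,L | bot plain R,L | bot feet R,L [[305, 206], [292, 218], [308, 211], [295, 222], [286, 204], [274, 214], [289, 208], [276, 219]] zmin 0.0064
g [ 0.5678 -0.0311  0.0586]
[0.0165, 0.0003, 0.0019, -0.0001, 0.0025, 0.0006]
[0.0317, 0.0005, 0.005, -0.0001, 0.0066, 0.0006]
[0.0593, 0.0009, 0.0142, -0.0002, 0.015, 0.0006]
[0.0864, 0.0012, 0.0263, -0.0002, 0.0233, 0.0006]
```

```bash
cat >> low.py <<'E'
def sidept(px,y=-.001):
    c,f,M=cam('side');out=[]
    for p in px:
        d=M@np.array([(p[0]-c["cx"])/f,(p[1]-c["cy"])/f,1]);t=(y-c["xyz"][1])/d[1];q=c["xyz"]+t*d;out.append((q[[0,2]]-[.6637,0]).round(4).tolist())
    return out
E
python3 - <<'E'
from low import *
print(sidept([(271.5,199),(277,203),(285,211.5),(278,218.5),(280,220.5),(288,214.5)]))
im=grab_frame('side');cv2.imwrite('pics/s9.png',cv2.resize(im[178:238,250:322],(720,600),interpolation=cv2.INTER_CUBIC)[:,:,::-1])
E
```

```text
[[-0.0265, 0.1032], [-0.0512, 0.1034], [-0.0852, 0.0886], [-0.0465, 0.0165], [-0.0555, 0.0135], [-0.0979, 0.0842]]
```

View pics/s9.png

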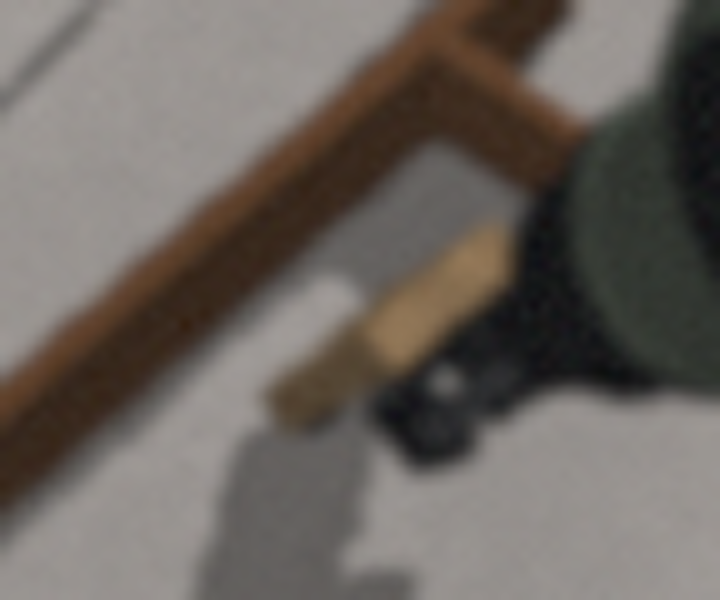

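The crop shows the board at roughly 125°, resting with its footed face toward the gripper and its lower end at crop (290,415). The fingers have slipped to the foot side and are cradling it, so I'll keep lowering along the arc with it supported.

Request:
play_rows(deltas=[[0.008, 0, 0.001, 0, 0.001, 0, 0.4], [0.0165, 0, 0.002, 0, 0.0025, 0, 0.4], [0.024, 0, 0.003, 0, 0.0045, 0, 0.4], [0.0317, 0, 0.005, 0, 0.0066, 0, 0.4], [0.041, 0.001, 0.008, 0, 0.009, 0, 0.4], [0.05, 0.001, 0.011, 0, 0.012, 0, 0.4], [0.0593, 0.001, 0.014, 0, 0.015, 0, 0.4], [0.0593, 0.001, 0.014, 0, 0.015, 0, 0.4]])

```text
clock: 23.4
position: [0.568, -0.0306, 0.0077]
tool_rot: [-3.14, 0.593, -3.119]
force: [-0.7, 0.3, 0.3]
grip_width: 0.0511
finger_force: 4.0
```

```bash
python3 - <<'E'
from low import *
from asc import asc
st();asc(192,232,270,314)
rows([((-.004,-.0065),33.5),((-.007,-.013),33),((-.009,-.018),33),((-.010,-.0215),33)])
E
```

```text
t 23.4 p [ 0.568  -0.0306  0.0077] beta 34.0 ylean 0.011 yaw -3.12 F [-0.7  0.3  0.3] w 0.0511 ff 4.0 q [ 0.138  0.705 -0.255  2.375  2.835  0.544 -1.243]
    270 272 274 276 278 280 282 284 286 288 290 292 294 296 298 300 302 304 306 308 310 312
192  .   .   .   .  105  95  77  55  56  59  59  .   .   65  59  62  62  61  70  94 113  . 
194  .   .   .  100  91  72  55  55  58  56  .   .   .   .   .   60  64  64  57  64  81  98
196  .   .  102  88  67  53  54  59  56  .   .   .   .   .   .   .   63  60  64  62  61  62
198  .   96  86  65  53  55  54  62  .   .   .   .   .   .   .   .   .   .   59  60  59  . 
200  95  82  59  54  57  56  65  .   .   .   .   .   .   .   .   .   .   .   .   65  50  . 
202  77  56  56  58  56  .   .   .   .   .   .   .   .   .   .   .   .   .   .   .  ###  . 
204  56  54  57  58  .   .   .   .   .   .   .   .   .   .   .   .   .   .   .  ### ###  . 
206  56  55  55  .   .   .   .   .  114 111 113 111 112  .   .   .   .   .   .  ### ###  . 
208  56  59  .   .   .   .   .   .  124 124 123 122 123 123 120 122 129  98 ### ### ###  . 
210  58  .   .   .   .   
[... 514 characters left out ...]
 ### ### ###
222  .   .   .   .   .   .   .   .   .   .   .   .   .  ###  .   .  ###  .  ### ### ### ###
224  .   .   .   .   .   .   .   .   .   .   .   .  ### ###  .   .   .  ### ###  .   .   . 
226  .   .   .   .   .   .   .   .   .   .   .   .  ### ###  .   .   .   .   .   .   .   . 
228  .   .   .   .   .   .   .   .   .   .   .   .  ### ###  .  ###  .   .   .   .   .   . 
230  .   .   .   .   .   .   .   .   .   .   .   .   .  ### ###  .   .   .   .   .   .   . 
g [ 0.5492 -0.0311  0.0362]
[0.0145, 0.0002, 0.0063, -0.0002, 0.0044, 0.0005]
[0.0274, 0.0004, 0.0137, -0.0002, 0.0086, 0.0005]
[0.0363, 0.0005, 0.0198, -0.0002, 0.0086, 0.0005]
[0.0419, 0.0005, 0.0244, -0.0002, 0.0086, 0.0005]
```

```bash
python3 - <<'E'
from low import *
print(sidept([(275,216),(293,217.5),(295,221),(278,219)]))
E
```

```text
[[-0.0327, 0.018], [-0.12, 0.088], [-0.1279, 0.0766], [-0.0462, 0.0134]]
```

```bash
python3 - <<'E'
from low import *
rows([((-.006,-.002),32),((-.012,-.004),30),((-.017,-.008),28.5),((-.022,-.012),27),((-.030,-.019),25)])
E
```

```text
g [ 0.5492 -0.0311  0.0362]
[0.0146, 0.0003, -0.0034, -0.0002, 0.0169, 0.0005]
[0.0291, 0.0006, -0.007, -0.0002, 0.0336, 0.0005]
[0.0437, 0.0008, -0.0061, -0.0002, 0.0461, 0.0005]
[0.0582, 0.001, -0.0052, -0.0003, 0.0586, 0.0005]
[0.0816, 0.0014, -0.0029, -0.0003, 0.0752, 0.0005]
```

Request:
play_rows(deltas=[[0.007, 0, -0.002, 0, 0.008, 0, 0.4], [0.0146, 0, -0.0034, 0, 0.017, 0, 0.4], [0.022, 0, -0.005, 0, 0.025, 0, 0.4], [0.029, 0.0005, -0.007, 0, 0.0336, 0, 0.4], [0.029, 0.0005, -0.007, 0, 0.0336, 0, 0.4]])

```text
clock: 23.95
position: [0.5544, -0.0307, 0.0033]
tool_rot: [-3.14, 0.524, -3.119]
force: [-0.1, -0.1, -0.5]
grip_width: 0.0509
finger_force: 1.1
```

```bash
python3 - <<'E'
from low import *
from asc import asc
st();asc(200,232,270,318)
E
```

```text
t 23.95 p [ 0.5544 -0.0307  0.0033] beta 30.0 ylean 0.01 yaw -3.12 F [-0.1 -0.1 -0.5] w 0.0509 ff 1.1 q [ 0.112  0.681 -0.223  2.358  2.8    0.437 -1.223]
    270 272 274 276 278 280 282 284 286 288 290 292 294 296 298 300 302 304 306 308 310 312 314 316
200  96  82  60  54  57  55  63  .   .   .   .   .   .   .   .   .   .   .   .   67  .   .   .   . 
202  78  58  54  57  57  .   .   .   .   .   .   .   .   .   .   .   .   .   .   .   .   .   .   . 
204  55  55  56  57  .   .   .   .   .   .   .   .   .   .   .   .   .   .   .   .   .   .   .   . 
206  54  56  56  .   .   .   .   .   .   .   .   .   .   .   .   .   .   .   .  ###  .   .   .   . 
208  56  58  .   .   .   .   .   .   .  118 120 119 117 118 116 114  .   .   .  ### ###  .   .   . 
210  59  .   .   .   .   .   .   .  127 126 126 126 127 127 126 124 124 111  48 ### ###  .   .   . 
212  .   .   .   .   .   .   .  126 127 125 125 126 125 126 127 131 134 108 ###  24 ###  .   .   . 
214  .   .   .   .   .   .  129 128 128 127 128 125 124 121 122 126 123  94 ### ### ### ###  .   . 
216  .   .   .   .  132 128 126 129 128 128 128 128 128 126 130 121 104  57 ### ### ### ###  .   . 
218  .   .   .   .  100 100 107 115 120 120 124 128 129 132 127 108  66 ### ### ### ### ### ###  . 
220  .   .   .   .   .   84  84  85  86  90  95  99 113 124 116  69 ### ### ### ### ### ### ### ###
222  .   .   .   .   .   .   .   .   .   .   86  .   92 110  95  .  ###  .  ### ### ### ### ### ###
224  .   .   .   .   .   .   .   .   .   .   .   .   .   .   .   .   .   .  ### ###  .   .   .   . 
226  .   .   .   .   .   .   .   .   .   .   .   .   .   .  ###  .   .  ### ###  .   .   .   .   . 
228  .   .   .   .   .   .   .   .   .   .   .   .   .  ###  .   .   .   .   .   .   .   .   .   . 
230  .   .   .   .   .   .   .   .   .   .   .   .   .   .  ### ###  .   .   .   .   .   .   .   .
```

Request:
play_rows(deltas=[[-0.003, 0, 0.006, 0, 0, 0, 0.41], [-0.006, 0, 0.011, 0, 0, 0, 0.41], [-0.009, 0, 0.016, 0, 0, 0, 0.41], [-0.012, 0, 0.022, 0, 0, 0, 0.41], [-0.016, 0, 0.028, 0, 0, 0, 0.41], [-0.016, 0, 0.028, 0, 0, 0, 0.41]])

```text
clock: 24.6
position: [0.5688, -0.0304, -0.0052]
tool_rot: [-3.14, 0.524, -3.119]
force: [-0.3, -0.8, -1.2]
grip_width: 0.0504
finger_force: 0.3
```

```bash
python3 - <<'E'
from low import *
from asc import asc
st();asc(200,232,270,318)
print(sidept([(276,216),(277,217),(294,219),(294,221),(294,223),(296,223)]))
E
```

```text
t 24.6 p [ 0.5688 -0.0304 -0.0052] beta 30.0 ylean 0.01 yaw -3.12 F [-0.3 -0.8 -1.2] w 0.0504 ff 0.3 q [ 0.108  0.708 -0.217  2.324  2.8    0.43  -1.218]
    270 272 274 276 278 280 282 284 286 288 290 292 294 296 298 300 302 304 306 308 310 312 314 316
200  95  83  58  57  57  58  65  .   .   .   .   .   .   .   .   .   .   .   .   .   .   .   .  ###
202  77  57  55  58  55  .   .   .   .   .   .   .   .   .   .   .   .   .   .   .   .   .   .  ###
204  57  54  54  56  .   .   .  118 115  .   .   .   .   .   .   .   .   .  ###  .   .   .   .  ###
206  57  57  57  .   .   .  130 130 128 125 124 120 117  .   .   .   .  ### ###  .   .   .   .   . 
208  55  58  .   .   .  131 133 134 134 132 133 130 130 126 127 124  75 ### ###  .   .   .   .   . 
210  58  .   .  125 136 133 133 131 131 132 131 133 135 134 132 127  66 ### ###  .   .   .   .   . 
212  .   .  132 136 134 134 134 133 133 132 131 129 129 131 133 123  60 ### ###  .   .   .   .   . 
214  .   .  124 128 133 134 135 132 133 133 132 133 128 125 115  90 ###  18 ### ###  .   .   .   . 
216  .   .   92  94 101 114 123 128 133 133 13
[... 167 characters left out ...]
.   .   .   .   .   .   87  86  91 109 111  67 ### ### ### ### ### ### ### ### ### ###
222  .   .   .   .   .   .   .   .   .   .   .   .   84  .   .   .   .  ### ### ### ### ### ### ###
224  .   .   .   .   .   .   .   .   .   .   .   .   .   .   .   .  ### ###  .   .   .   .   .   . 
226  .   .   .   .   .   .   .   .   .   .   .   .  ###  .   .  ### ###  .   .   .   .   .   .   . 
228  .   .   .   .   .   .   .   .   .   .   .  ### ###  .  ###  .   .   .   .   .   .   .   .   . 
230  .   .   .   .   .   .   .   .   .   .   .   .  ### ###  .   .   .   .   .   .   .   .   .   . 
[[-0.0379, 0.0226], [-0.0424, 0.0211], [-0.124, 0.0837], [-0.1233, 0.0724], [-0.1225, 0.0609], [-0.1317, 0.0695]]
```

Request:
play_rows(deltas=[[0.005, 0, 0.003, 0, 0, 0, 0.41], [0.01, 0, 0.0057, 0, 0, 0, 0.41], [0.015, 0, 0.0085, 0, 0, 0, 0.41], [0.0204, 0, 0.0113, 0, 0, 0, 0.41], [0.0204, 0, 0.0113, 0, 0, 0, 0.41]])

```text
clock: 25.15
position: [0.5618, -0.0307, -0.0155]
tool_rot: [-3.14, 0.523, -3.12]
force: [-0.3, -0.9, -0.4]
grip_width: 0.0503
finger_force: 0.3
```

```bash
python3 - <<'E'
from low import *
from asc import asc
st();asc(202,230,270,312)
print(sidept([(273,215),(293,219),(293,220),(294,221),(293,222)]))
E
```

```text
t 25.15 p [ 0.5618 -0.0307 -0.0155] beta 30.0 ylean 0.01 yaw -3.12 F [-0.3 -0.9 -0.4] w 0.0503 ff 0.3 q [ 0.116  0.733 -0.227  2.338  2.81   0.468 -1.224]
    270 272 274 276 278 280 282 284 286 288 290 292 294 296 298 300 302 304 306 308 310
202  79  56  55  55  55  .   .   .   .   .   .   .   .   .   .   .   .   .   .   .   . 
204  56  56  54  56  .   .   .  122  .   .   .   .   .   .   .   .   .   .   .   .   . 
206  55  56  59  .   .   .  134 133 130 126 123  .   .   .   .   .   .   .   .   .   . 
208  58  59  .   .   .  136 138 139 138 137 133 132 127 123  .   .   .   .   .  ###  . 
210  58  .   .   .  143 138 138 138 137 140 140 139 135 133 134 126 119  .  ### ###  . 
212  .   .  133 143 140 140 142 142 137 134 136 139 140 141 138 136 127  67 ### ###  . 
214  .   .  130 138 141 138 138 139 140 141 137 131 132 138 139 141 132  62 ### ###  . 
216  .   .   94 102 121 134 139 139 138 139 140 138 135 132 131 130 107  47 ### ### ###
218  .   .   .   .   90  96 113 129 138 140 140 138 139 135 124 102  65 ### ### ### ###
220  .   .   .   .   .   .   86  90 103 121 132 141 141 126 105  78  .  ### ### ### ###
222  .   .   .   .   .   .   .   .   .   88  93 111 123 109  78 ### ### ### ### ### ###
224  .   .   .   .   .   .   .   .   .   .   .   .   99  93  .  ### ### ### ### ### ###
226  .   .   .   .   .   .   .   .   .   .   .   .   .   .   .   .   .   .  ### ###  . 
228  .   .   .   .   .   .   .   .   .   .   .   .   .  ###  .   .  ### ###  .   .   . 
[[-0.023, 0.0149], [-0.1194, 0.0796], [-0.119, 0.0739], [-0.1233, 0.0724], [-0.1182, 0.0624]]
```

Request:
play_rows(deltas=[[0, 0, 0, 0, 0, 0, 0.38], [0.0045, 0, -0.0025, 0, 0, 0, 0.38], [0.009, 0, -0.005, 0, 0, 0, 0.38], [0.013, 0, -0.0075, 0, 0.008, 0, 0.38], [0.0173, 0, -0.01, 0, 0.016, 0, 0.38], [0.0173, 0, -0.01, 0, 0.016, 0, 0.38]])

```text
clock: 25.8
position: [0.5525, -0.0308, -0.0147]
tool_rot: [-3.14, 0.491, -3.119]
force: [0.1, 0.0, -0.3]
grip_width: 0.0532
finger_force: 0.4
```

```bash
python3 - <<'E'
from low import *
from asc import asc
st();asc(202,232,270,312)
E
```

```text
t 25.8 p [ 0.5525 -0.0308 -0.0147] beta 28.1 ylean 0.009 yaw -3.12 F [ 0.1  0.  -0.3] w 0.0532 ff 0.4 q [ 0.104  0.715 -0.211  2.338  2.793  0.418 -1.215]
    270 272 274 276 278 280 282 284 286 288 290 292 294 296 298 300 302 304 306 308 310
202  77  58  55  56  57  .   .   .   .   .   .   .   .   .   .   .   .   .   .   .   . 
204  56  54  57  56  .   .   .  121  .   .   .   .   .   .   .   .   .   .   .   .   . 
206  57  56  56  .   .   .  139 136 133 129 121  .   .   .   .   .   .   .   .   .   . 
208  55  59  .   .   .  137 142 143 141 139 135 129 124  .   .   .   .   .   .  ###  . 
210  59  .   .   .  145 140 140 141 143 144 141 140 135 131 125  .   .   .  ### ###  . 
212  .   .   .  144 144 146 146 142 140 136 142 143 143 139 136 137 132 100 ### ###  . 
214  .   .  136 141 142 142 141 144 144 141 139 137 141 144 143 140 137 105 ### ###  . 
216  .   .   98 111 132 141 141 142 142 142 142 139 136 137 138 143 143 101 ### ### ###
218  .   .   .   .   89 107 128 138 142 141 141 143 141 135 132 132 111  61 ### ### ###
220  .   .   .   .   .   .   89 105 124 139 141 142 142 142 132 106  73  .  ### ### ###
222  .   .   .   .   .   .   .   .   89 102 124 136 144 135 110  74  .   .  ### ### ###
224  .   .   .   .   .   .   .   .   .   .   87 101 120 113  82 ### ### ### ### ### ###
226  .   .   .   .   .   .   .   .   .   .   .   .   89  92  63  .  ###  .  ### ### ###
228  .   .   .   .   .   .   .   .   .   .   .   .   .   .  ###  .   .  ### ###  .   . 
230  .   .   .   .   .   .   .   .   .   .   .   .   .  ###  .   .   .  ###  .   .   .
```

Request:
play_rows(deltas=[[0.0045, 0, -0.002, 0, 0.004, 0, 0.38], [0.009, 0, -0.004, 0, 0.008, 0, 0.38], [0.013, 0, -0.006, 0, 0.012, 0, 0.38], [0.0173, 0, -0.008, 0, 0.016, 0, 0.38], [0.0173, 0, -0.008, 0, 0.016, 0, 0.38]])

```text
clock: 26.35
position: [0.5427, -0.031, -0.0155]
tool_rot: [-3.14, 0.457, -3.119]
force: [0.4, -0.7, -1.1]
grip_width: 0.0531
finger_force: 0.4
```

```bash
python3 - <<'E'
from low import *
from asc import asc
st();asc(202,232,270,312)
print(sidept([(273,215),(294,225),(294,226),(295,226)]))
E
```

```text
t 26.35 p [ 0.5427 -0.031  -0.0155] beta 26.2 ylean 0.008 yaw -3.12 F [ 0.4 -0.7 -1.1] w 0.0531 ff 0.4 q [ 0.09   0.702 -0.194  2.336  2.778  0.371 -1.207]
    270 272 274 276 278 280 282 284 286 288 290 292 294 296 298 300 302 304 306 308 310
202  76  58  55  58  57  67  .   .   .   .   .   .   .   .   .   .   .   .   .   .   . 
204  55  55  57  56  .   .   .  126  .   .   .   .   .   .   .   .   .   .   .   .   . 
206  54  55  57  .   .   .  140 138 135 128  .   .   .   .   .   .   .   .   .   .   . 
208  57  60  .   .   .  142 146 146 142 138 135 128  .   .   .   .   .   .   .   .   . 
210  59  .   .   .  150 145 143 143 148 147 142 138 134 127  .   .   .   .   .  ###  . 
212  .   .   .  144 148 147 148 143 142 143 147 146 143 140 135 129  .   .   .  ### ###
214  .   .  139 145 147 146 146 147 147 142 140 146 148 147 141 142 138 131  .  ### ###
216  .   .   .  117 138 146 144 146 145 148 146 139 140 145 150 146 140 137  70 ### ###
218  .   .   .   85 101 124 143 147 147 145 147 144 143 137 140 145 149 132  64 ### ###
220  .   .   .   .   .   89 104 129 143 146 146 145 146 141 137 138 135  94 ### ### ###
222  .   .   .   .   .   .   .   89 105 133 145 145 144 146 144 128  91 ### ### ### ###
224  .   .   .   .   .   .   .   .   .   94 115 138 146 147 134  91 ### ### ### ###  19
226  .   .   .   .   .   .   .   .   .   .   .   93 118 131 102  65 ### ###  .  ### ###
228  .   .   .   .   .   .   .   .   .   .   .   .   89  88  66 ###  .   .  ### ###  . 
230  .   .   .   .   .   .   .   .   .   .   .   .   .   .  ###  .   .   .  ### ###  . 
[[-0.023, 0.0149], [-0.1217, 0.0493], [-0.1213, 0.0435], [-0.126, 0.0478]]
```

Request:
play_rows(deltas=[[0.0045, 0, -0.002, 0, 0.004, 0, 0.38], [0.009, 0, -0.004, 0, 0.008, 0, 0.38], [0.013, 0, -0.006, 0, 0.012, 0, 0.38], [0.0173, 0, -0.008, 0, 0.016, 0, 0.38], [0.0173, 0, -0.008, 0, 0.016, 0, 0.38]])

```text
clock: 26.9
position: [0.5333, -0.0312, -0.0156]
tool_rot: [-3.14, 0.423, -3.119]
force: [-0.4, 0.5, 0.5]
grip_width: 0.053
finger_force: 0.0
```

```bash
python3 - <<'E'
from low import *
from asc import asc
st();asc(202,234,270,312)
E
```

```text
t 26.9 p [ 0.5333 -0.0312 -0.0156] beta 24.3 ylean 0.008 yaw -3.12 F [-0.4  0.5  0.5] w 0.053 ff 0.0 q [ 0.074  0.689 -0.174  2.334  2.762  0.322 -1.199]
    270 272 274 276 278 280 282 284 286 288 290 292 294 296 298 300 302 304 306 308 310
202  79  57  57  58  57  68  .   .   .   .   .   .   .   .   .   .   .   .   .   .   . 
204  56  55  57  56  .   .   .   .   .   .   .   .   .   .   .   .   .   .   .   .   . 
206  55  55  56  .   .   .   .  142 141 129  .   .   .   .   .   .   .   .   .   .   . 
208  58  59  .   .   .   .  154 152 145 141 134  .   .   .   .   .   .   .   .   .   . 
210  58  .   .   .   .  152 147 151 153 150 145 139 124  .   .   .   .   .   .   .  ###
212  .   .   .  151 155 155 151 151 150 152 153 148 143 135  .   .   .   .   .   .  ###
214  .   .   .  152 153 152 155 153 150 148 151 153 148 143 139 127  .   .   .  ### ###
216  .   .   .  131 148 150 152 153 155 150 146 150 154 153 146 143 139  .   .  ### ###
218  .   .   .   92 118 146 153 152 151 155 152 145 148 152 154 150 145 148  .  ### ###
220  .   .   .   .   .  106 139 150 152 151 154 153 145 147 152 154 150 142  94 ### ###
222  .   .   .   .   .   .   97 126 149 152 151 153 152 147 141 147 153 127  55 ### ###
224  .   .   .   .   .   .   .   .  114 144 153 151 151 151 148 142 131  71 ### ### ###
226  .   .   .   .   .   .   .   .   .  102 134 151 153 152 152 142  90 ### ###  .  ###
228  .   .   .   .   .   .   .   .   .   .   91 122 148 154 146 114  62 ###  .  ### ###
230  .   .   .   .   .   .   .   .   .   .   .   .  108 139 109 ###  .   .   .  ### ###
232  .   .   .   .   .   .   .   .   .   .   .   .   .   81  45 ###  .  ###  .  ###  .
```

Request:
play_rows(deltas=[[0.0045, 0, -0.002, 0, 0.004, 0, 0.38], [0.009, 0, -0.004, 0, 0.008, 0, 0.38], [0.013, 0, -0.006, 0, 0.012, 0, 0.38], [0.0173, 0, -0.008, 0, 0.016, 0, 0.38], [0.025, 0, -0.012, 0, 0.016, 0, 0.38], [0.033, 0, -0.017, 0, 0.016, 0, 0.38], [0.042, 0, -0.025, 0, 0.016, 0, 0.38], [0.042, 0, -0.025, 0, 0.016, 0, 0.38]])

```text
clock: 27.75
position: [0.508, -0.0319, -0.013]
tool_rot: [-3.14, 0.389, -3.12]
force: [-0.1, 0.1, 0.5]
grip_width: 0.0534
finger_force: 0.0
```

```bash
python3 - <<'E'
from low import *
st()
for n in("side","top"):
    C=cam(n);im=grab_frame(n);hsv=cv2.cvtColor(im[:,:,::-1].copy(),cv2.COLOR_BGR2HSV)
    c=proj(C,[[.60,-.03,.02]])[0].astype(int)
    m=np.zeros((400,640),np.uint8);w=32;m[c[1]-w:c[1]+w,c[0]-w:c[0]+w]=((hsv[:,:,1]>70)&(hsv[:,:,2]>112)&(hsv[:,:,0]<28))[c[1]-w:c[1]+w,c[0]-w:c[0]+w]*255
    k=max(cv2.findContours(m,0,2)[0],key=cv2.contourArea)
    P=ray(C,k[:,0,:],.023)[:,:2]*1000
    print(n,c,cv2.contourArea(k),cv2.minAreaRect(P.astype(np.float32)))
E
```

```text
t 27.75 p [ 0.508  -0.0319 -0.013 ] beta 22.3 ylean 0.007 yaw -3.12 F [-0.1  0.1  0.5] w 0.0534 ff 0.0 q [ 0.067  0.665 -0.166  2.369  2.752  0.298 -1.197]
side [287 215] 443.0 ((583.1527709960938, -29.083656311035156), (108.41236877441406, 59.59153366088867), 1.3441548347473145)
top [316 180] 482.0 ((583.6840209960938, -28.985727310180664), (59.64809799194336, 110.27825164794922), 89.98743438720703)
```

The board now lies flat on its feet, and both views agree at z = 0.023. Next I shut the fingers and push it gently to the fence.

Request:
play_rows(deltas=[[0.004, 0.006, -0.011, 0, 0, 0, 1], [0.004, 0.006, -0.011, 0, 0, 0, 1], [-0.004, 0.006, -0.009, 0, 0, 0, 1], [-0.004, 0.006, -0.009, 0, 0, 0, 1], [-0.004, 0.006, -0.009, 0, 0, 0, 1], [-0.004, 0.006, -0.009, 0, 0, 0, 1], [-0.004, 0.006, -0.009, 0, 0, 0, 1]])

```text
clock: 28.55
position: [0.509, -0.0288, -0.0082]
tool_rot: [-3.14, 0.39, -3.12]
force: [-1.3, -0.5, 0.4]
grip_width: 0.0003
finger_force: 0.0
```

Request:
play_rows(deltas=[[-0.0093, 0, 0.0038, 0, 0, 0, 1], [-0.0185, 0, 0.0076, 0, 0, 0, 1], [-0.0278, 0, 0.0114, 0, 0, 0, 1], [-0.037, 0, 0.0152, 0, 0, 0, 1], [-0.0463, 0, 0.019, 0, 0, 0, 1], [-0.0518, 0, 0.0213, 0, 0, 0, 1], [-0.0574, 0, 0.0236, 0, 0, 0, 1], [-0.063, 0, 0.0258, 0, 0, 0, 1], [-0.063, 0, 0.0258, 0, 0, 0, 1]])

```text
clock: 29.45
position: [0.5435, -0.028, -0.008]
tool_rot: [-3.14, 0.39, -3.12]
force: [-0.2, -0.1, -1.7]
grip_width: -0.0001
finger_force: 0.0
```

```bash
cat > bd.py <<'E'
from low import *
def bd():
    st()
    for n in("side","top"):
        C=cam(n);im=grab_frame(n);hsv=cv2.cvtColor(im[:,:,::-1].copy(),cv2.COLOR_BGR2HSV)
        c=proj(C,[[.61,BY,.02]])[0].astype(int)
        m=np.zeros((400,640),np.uint8);w=32;m[c[1]-w:c[1]+w,c[0]-w:c[0]+w]=((hsv[:,:,1]>70)&(hsv[:,:,2]>112)&(hsv[:,:,0]<28))[c[1]-w:c[1]+w,c[0]-w:c[0]+w]*255
        k=max(cv2.findContours(m,0,2)[0],key=cv2.contourArea)
        P=ray(C,k[:,0,:],.023)[:,:2]*1000
        r=cv2.minAreaRect(P.astype(np.float32));o=np.load('org.npz');y=float(o['yaw']);d=np.array(r[0])/1000-o['o']
        print(n,r,"org",(np.cos(y)*d[0]+np.sin(y)*d[1]).round(4),(-np.sin(y)*d[0]+np.cos(y)*d[1]).round(4))
import sys
BY=float(sys.argv[1]) if len(sys.argv)>1 else -.03
bd()
E
python3 bd.py
```

```text
t 29.45 p [ 0.5435 -0.028  -0.008 ] beta 22.4 ylean 0.007 yaw -3.12 F [-0.2 -0.1 -1.7] w -0.0001 ff 0.0 q [ 0.026  0.666 -0.12   2.287  2.722  0.217 -1.176]
side ((599.920166015625, -29.0548038482666), (97.94786071777344, 59.848915100097656), 1.6791062355041504) org -0.0637 -0.0446
top ((592.4647827148438, -29.004318237304688), (59.68144226074219, 107.16618347167969), 89.98743438720703) org -0.0712 -0.0444
```

Request:
play_rows(deltas=[[-0.0055, 0, 0.0023, 0, 0, 0, 1], [-0.011, 0, 0.0046, 0, 0, 0, 1], [-0.0165, 0, 0.007, 0, 0, 0, 1], [-0.0205, 0, 0.0085, 0, 0, 0, 1], [-0.0205, 0, 0.0085, 0, 0, 0, 1], [-0.01, 0, 0.004, 0, 0, 0, 1], [0.04, 0, -0.02, 0, 0, 0, 1], [0.07, 0, -0.08, 0, 0, 0, 1], [0.07, 0, -0.14, 0, 0, 0, 1], [0.07, 0, -0.2, 0, 0, 0, 1]])

```text
clock: 30.55
position: [0.4799, -0.0308, 0.0552]
tool_rot: [-3.137, 0.393, -3.12]
force: [0.7, -0.0, -0.8]
grip_width: -0.0
finger_force: 0.0
```

```bash
python3 bd.py
```

```text
t 30.55 p [ 0.4799 -0.0308  0.0552] beta 22.5 ylean 0.003 yaw -3.122 F [ 0.7 -0.  -0.8] w -0.0 ff 0.0 q [ 0.068  0.465 -0.179  2.426  2.478  0.173 -0.95 ]
side ((604.3607177734375, -29.173723220825195), (109.76123046875, 59.40780258178711), 0.4838312864303589) org -0.0593 -0.0448
top ((604.9193725585938, -28.99871063232422), (59.66476821899414, 110.87760925292969), 89.98743438720703) org -0.0587 -0.0447
```

```bash
python3 - <<'E'
from h import *
for g in([.575,.09,.15],[.60,.225,.12]):print(dflip(g,38,.034))
E
```

```text
[-0.2691, 0.2389, -0.037, -0.0028, -0.1283, -0.0]
[-0.2972, 0.5083, 0.0382, -0.0028, -0.1283, -0.0]
```

Request:
play_rows(deltas=[[-0.07, 0.06, -0.08, 0, -0.03, 0, 1], [-0.13, 0.12, -0.09, 0, -0.06, 0, 1], [-0.2, 0.18, -0.06, 0, -0.1, 0, 1], [-0.269, 0.239, -0.037, 0, -0.128, 0, 1], [-0.28, 0.32, -0.01, 0, -0.128, 0, 1], [-0.29, 0.4, 0.01, 0, -0.128, 0, 1], [-0.297, 0.48, 0.03, 0, -0.128, 0, 1], [-0.297, 0.508, 0.038, 0, -0.128, 0, 1], [-0.297, 0.508, 0.038, 0, -0.128, 0, 1], [-0.297, 0.508, 0.038, 0, -0.128, 0, 1]])

```text
clock: 31.65
position: [0.6209, 0.225, 0.0912]
tool_rot: [-3.135, 0.661, -3.119]
force: [0.1, -0.3, -0.1]
grip_width: -0.0
finger_force: 0.0
```

```bash
python3 - <<'E'
from h import *
st()
for g in([.60,.225,.12],[.62,.225,.03],[.62,.195,.03]):print(dflip(g,38,.034))
E
```

```text
t 31.65 p [0.6209 0.225  0.0912] beta 37.9 ylean 0.008 yaw -3.123 F [ 0.1 -0.3 -0.1] w -0.0 ff 0.0 q [-0.478  0.589 -0.202  2.152  1.907  0.496 -0.831]
[-0.0026, 0.0008, -0.0032, -0.0025, -0.0011, 0.0005]
[0.0763, 0.001, 0.1635, -0.0025, -0.0011, 0.0005]
[0.0773, -0.059, 0.163, -0.0025, -0.0011, 0.0005]
```

Request:
play_rows(deltas=[[0.03, 0.001, 0.06, 0, 0, 0, 1], [0.055, 0.001, 0.12, 0, 0, 0, 1], [0.0763, 0.001, 0.163, 0, 0, 0, 1], [0.0763, 0.001, 0.163, 0, 0, 0, 1], [0.0763, -0.03, 0.163, 0, 0, 0, 1], [0.0763, -0.054, 0.163, 0, 0, 0, 1], [0.0763, -0.078, 0.163, 0, 0, 0, 1], [0.0763, -0.1, 0.163, 0, 0, 0, 1], [0.0763, -0.12, 0.163, 0, 0, 0, 1], [0.0763, -0.14, 0.163, 0, 0, 0, 1]])

```text
clock: 32.65
position: [0.6424, 0.1554, 0.0052]
tool_rot: [-3.137, 0.662, -3.12]
force: [1.2, 2.6, 1.6]
grip_width: 0.0003
finger_force: 1.5
```

```bash
python3 - <<'E'
from h import *
st()
E
```

```text
t 32.65 p [0.6424 0.1554 0.0052] beta 37.9 ylean 0.009 yaw -3.123 F [1.2 2.6 1.6] w 0.0003 ff 1.5 q [-0.254  0.777 -0.289  2.177  2.325  0.612 -1.084]
```

Request:
play_rows(deltas=[[0, -0.024, 0, 0, 0, 0, 1], [0, -0.048, 0, 0, 0, 0, 1], [0, -0.072, 0, 0, 0, 0, 1], [0, -0.096, 0, 0, 0, 0, 1], [0, -0.12, 0, 0, 0, 0, 1], [0, -0.144, 0, 0, 0, 0, 1], [0, -0.168, 0, 0, 0, 0, 1], [0, -0.192, 0, 0, 0, 0, 1], [0, -0.216, 0, 0, 0, 0, 1], [0, -0.24, 0, 0, 0, 0, 1]])

```text
clock: 33.65
position: [0.6442, 0.0348, 0.0047]
tool_rot: [-3.136, 0.66, -3.119]
force: [1.3, 2.6, -1.3]
grip_width: -0.0002
finger_force: 1.5
```

Request:
play_rows(deltas=[[0, -0.01, 0, 0, 0, 0, 1], [0, -0.02, 0, 0, 0, 0, 1], [0, -0.03, 0, 0, 0, 0, 1], [0, -0.04, 0, 0, 0, 0, 1], [0, -0.05, 0, 0, 0, 0, 1], [0, -0.06, 0, 0, 0, 0, 1], [0, -0.07, 0, 0, 0, 0, 1], [0, -0.08, 0, 0, 0, 0, 1], [0, -0.09, 0, 0, 0, 0, 1], [0, -0.09, 0, 0, 0, 0, 1]])

```text
clock: 34.65
position: [0.6452, -0.0104, 0.0051]
tool_rot: [-3.135, 0.661, -3.121]
force: [0.0, 0.3, 1.1]
grip_width: 0.0001
finger_force: 0.0
```

```bash
python3 bd.py -.075
```

```text
t 34.65 p [ 0.6452 -0.0104  0.0051] beta 37.9 ylean 0.007 yaw -3.124 F [0.  0.3 1.1] w 0.0001 ff 0.0 q [ 0.14   0.771 -0.317  2.233  2.713  0.556 -1.119]
side ((657.7767333984375, -67.5339126586914), (13.013326644897461, 33.77560806274414), 19.69181251525879) org -0.0067 -0.0843
top ((606.5633544921875, -65.25446319580078), (111.11947631835938, 52.80677795410156), 4.4737548828125) org -0.0578 -0.0809
```

Request:
play_rows(deltas=[[0, -0.008, 0, 0, 0, 0, 1], [0, -0.016, 0, 0, 0, 0, 1], [0, -0.024, 0, 0, 0, 0, 1], [0, -0.032, 0, 0, 0, 0, 1], [0, -0.04, 0, 0, 0, 0, 1], [0, -0.044, 0, 0, 0, 0, 1]])

```text
clock: 35.35
position: [0.6458, -0.0318, 0.0052]
tool_rot: [-3.136, 0.661, -3.12]
force: [2.2, 3.3, -0.9]
grip_width: -0.0002
finger_force: 1.6
```

```bash
python3 bd.py -.09
```

```text
t 35.35 p [ 0.6458 -0.0318  0.0052] beta 37.9 ylean 0.008 yaw -3.123 F [ 2.2  3.3 -0.9] w -0.0002 ff 1.6 q [ 0.195  0.771 -0.321  2.229  2.762  0.539 -1.117]
side ((655.4295654296875, -81.21588897705078), (10.191133499145508, 17.436168670654297), 44.05412673950195) org -0.0093 -0.0979
top ((631.2745971679688, -73.23627471923828), (28.275239944458008, 57.29838562011719), 89.6045913696289) org -0.0333 -0.0894
```

Still sliding at about 3 N, so I'll continue in 1 mm steps.

Request:
play_rows(deltas=[[0, -0.002, 0, 0, 0, 0, 1], [0, -0.004, 0, 0, 0, 0, 1], [0, -0.006, 0, 0, 0, 0, 1], [0, -0.008, 0, 0, 0, 0, 1], [0, -0.01, 0, 0, 0, 0, 1]])

```text
clock: 35.95
position: [0.6456, -0.0361, 0.0051]
tool_rot: [-3.136, 0.66, -3.119]
force: [-0.1, 3.6, 0.0]
grip_width: 0.0002
finger_force: 1.6
```

Request:
play_rows(deltas=[[0, -0.002, 0, 0, 0, 0, 1], [0, -0.004, 0, 0, 0, 0, 1], [0, -0.006, 0, 0, 0, 0, 1]])

```text
clock: 36.25
position: [0.6456, -0.0392, 0.0051]
tool_rot: [-3.136, 0.661, -3.12]
force: [-1.2, 4.0, -0.1]
grip_width: 0.0001
finger_force: 1.6
```

Request:
play_rows(deltas=[[0, -0.002, 0, 0, 0, 0, 1], [0, -0.004, 0, 0, 0, 0, 1], [0, -0.006, 0, 0, 0, 0, 1]])

```text
clock: 36.55
position: [0.6456, -0.0406, 0.0051]
tool_rot: [-3.138, 0.66, -3.118]
force: [0.0, 14.6, -1.4]
grip_width: 0.0002
finger_force: 7.0
```

Request:
play_rows(deltas=[[0, -0.002, 0, 0, 0, 0, 1], [0, -0.004, 0, 0, 0, 0, 1], [0, -0.004, 0, 0, 0, 0, 1]])

```text
clock: 36.85
position: [0.6456, -0.0405, 0.0051]
tool_rot: [-3.139, 0.66, -3.116]
force: [-1.4, 20.0, 1.1]
grip_width: 0.0001
finger_force: 9.7
```

```bash
python3 - <<'E'
from h import *
st();C=cam("top");im=grab_frame("top");hsv=cv2.cvtColor(im[:,:,::-1].copy(),cv2.COLOR_BGR2HSV)
for r in range(158,192,2): print(r,' '.join(f"{hsv[r,c,2]:3d}" if hsv[r,c,1]>70 else ('###' if hsv[r,c,2]<45 else f"({hsv[r,c,2]//10:2d}") for c in range(312,356)))
E
```

```text
t 36.85 p [ 0.6456 -0.0405  0.0051] beta 37.8 ylean 0.014 yaw -3.117 F [-1.4 20.   1.1] w 0.0001 ff 9.7 q [ 0.225  0.772 -0.327  2.225  2.792  0.527 -1.116]
158 106 107 107 112  77  77  75 (17 (14 (14 (14 (14 (14 (14 (14 (14 (14 (14 131 103 105 103 105 106 107 106 106 105 106 106 106 108 107 109 109 109 111 110 111 110 110 109 110 111
160 110 109 110 113  78  76  65 (16 (14 (14 (14 (14 (14 (14 (14 (14 (14 (14 (12  87  91  89  87  86  89  89  87  87  88  87  84  83  91 107 100  80  83  83  83  91  89  89  87  85
162  49 ( 4 ( 4  49  52  50  40 (18 (15 (15 (16 (16 (16 (16 (13 (13 (13 (14 (13  47  49  51  52  53  54  53  52  53  51  53  51 ### 109 111 121  72  48  59  58  57  58  58  57  57
164 ( 9 ( 9 (10 (10 ( 9 ( 9 ( 9 ( 9 ( 9 ( 8 ( 9 ( 9 (11 (12 (12 147 136 140 145 147 156 164 101  92  96 101 103 102 105 103 105  70 104 107 115 109 (11 (10 (15 (15 (15 (15 (14 (15
166 (11 (10 (11 (11 (10 (11 (10 (11 (11 (11 (10 (10 (14 (14 (12 178 162 165 165 165 167 180 103  99 106 111 112 108 102 102 103  78 101 106 113 138 (17 (16 (16 (16 (16 (16 (16 (16
168 (11 (10 (10 (11 (11 (11 (11 (11 (10 (10
[... 1416 characters left out ...]
 ### ( 4 ### ( 4 ( 4 ( 4 ( 4 ( 4 ( 4 ( 4 ( 4 ( 4 ### ### ### ( 5 ( 6 ( 5 ( 5 ( 5 ( 4 ( 6 122 112 103  99 103 112 ( 4  94  85  89 (16 (16 (16 (15 (16 (16 (16 (16
186 ### ### ### ### ### ### ### ( 4 ### ( 4 ( 4 ( 4 ( 4 ( 4 ( 4 ( 4 ( 4 ( 4 ( 4 ( 4 ( 6 ( 7 ( 7 ( 7 ( 6 ( 7 113 153 141 136 138 142  87 ( 5 ( 7 (13 (16 (16 (15 (15 (16 (16 (15 (16
188 ### ### ### ### ### ### ### ### ( 4 ( 4 ### ### ( 4 ( 4 ( 4 ( 4 ( 4 ( 4 ### ( 6 ( 7 153 104 ### ### ( 6 182 171 156 153 155 156 (15 (15 (15 (15 (16 (15 (15 (15 (16 (16 (16 (16
190 ### ### ( 4 ( 5 ( 6 ( 6 ( 6 ( 7 ( 7 ( 7 ( 7 ( 6 ( 6 ( 4 ### ( 5 ( 4 ( 4 ###  35 161 172 156 150 158 163 173 168 150 153 154 158 155 (15 (15 (15 (15 (15 (15 (15 (16 (15 (15 (15
```

Contact is at about 20 N, with divider, board and end stop all touching in the top view. Backing off now.

Request:
play_rows(deltas=[[0, -0.004, 0, 0, 0, 0, 1], [0, 0.004, 0, 0, 0, 0, 1], [0, 0.02, 0, 0, 0, 0, 1], [0, 0.05, 0, 0, 0, 0, 1], [0, 0.08, -0.05, 0, 0, 0, 1], [0, 0.1, -0.14, 0, 0, 0, 1], [0, 0.12, -0.23, 0, 0, 0, 1], [0, 0.14, -0.28, 0, 0, 0, 1], [0, 0.14, -0.28, 0, 0, 0, 1], [0, 0.14, -0.28, 0, 0, 0, 1]])

```text
clock: 37.9
position: [0.5593, 0.0247, 0.1161]
tool_rot: [-3.136, 0.663, -3.119]
force: [0.2, 0.1, 0.4]
grip_width: -0.0001
finger_force: 0.0
```

```bash
python3 - <<'E'
from h import *
st();C=cam("top");im=grab_frame("top");hsv=cv2.cvtColor(im[:,:,::-1].copy(),cv2.COLOR_BGR2HSV)
m=((hsv[:,:,1]>70)&(hsv[:,:,2]>60)&(hsv[:,:,0]<28)).astype(np.uint8)*255
z=np.zeros_like(m);z[163:205,326:344]=m[163:205,326:344]
k=max(cv2.findContours(z,0,2)[0],key=cv2.contourArea)
r=cv2.minAreaRect((ray(C,k[:,0,:],.023)[:,:2]*1000).astype(np.float32));o=np.load('org.npz');y=float(o['yaw']);d=np.array(r[0])/1000-o['o']
print(r,"org",np.cos(y)*d[0]+np.sin(y)*d[1],-np.sin(y)*d[0]+np.cos(y)*d[1])
for rr in range(160,202,3): print(rr,' '.join(f"{hsv[rr,c,2]:3d}" if hsv[rr,c,1]>70 else ('###' if hsv[rr,c,2]<45 else f"({hsv[rr,c,2]//10:2d}") for c in range(320,350)))
E
```

```text
t 37.9 p [0.5593 0.0247 0.1161] beta 38.0 ylean 0.008 yaw -3.123 F [0.2 0.1 0.4] w -0.0001 ff 0.0 q [ 0.013  0.434 -0.306  2.424  2.506  0.439 -1.097]
((606.3060913085938, -94.34021759033203), (56.534732818603516, 114.10848236083984), 89.68621063232422) org -0.0587207243986176 -0.11000689762238103
160 (14 (13 (14 (13 (13 (13 (14 (14 (14 (14 (12  86  90  88  86  85  88  88  86  87  87  87  84  82  89 106 100  81  82  83
163 (10 (10 (11 (11 (11 (12 ( 9 ( 7 ( 7 ( 8 ( 8 ( 5 ( 6 ( 6 ( 7 ( 5 ( 6 ( 6  71  72 ( 8 ( 8 ( 8 ( 6 104 109 118  96 ( 9 ( 9
166 (11 (10 (10 (10 (14 (14 (12 176 159 163 162 161 164 178 103 100 104 111 111 107 100 100 103  78 100 105 113 137 (16 (16
169 (10 (10 (11 ( 7 (14 (14 (12 176 160 160 159 159 164 179 101 102 103 111 111 108 101 102 102  82  88 105 110 150 (16 (16
172 (10 (10 (11 ( 8 (14 (14 (17 169 159 160 160 159 163 177 101 104 102 111 111 108 103 100 101 106  70 108 110 139 (16 (16
175 (10 (10 (10 ( 7 (14 (14 (17 160 159 159 159 157 163 178 103 101 100 110 114 110 103 100 101 114  55 108 110 140 (16 (15
178 (10 (10 (11 ( 6 (16 (14 (16 148 159 162 158 157 161 1
[... 234 characters left out ...]
 158 158 159 176  99  98 100 107 113 110 103 100 103 111 ( 4  94  85  88 (16 (15
187 (10 (10 (10 (10 ( 8 ( 9 ( 8  94 165 164 160 157 159 172 135 129 133 142 149 171 160 155 157 155 135 (13 (13 (16 (16 (15
190 (10 (10 (10 (10 (10 (10 (10 ( 8 166 164 158 158 158 162 149 144 150 157 169 166 148 151 151 157 153 (15 (15 (15 (15 (15
193 (10 (10 (10 (10 (10 (10 (10 ( 8 173 170 163 167 163 166 161 155 162 168 180 177 160 160 162 164 169 (15 (15 (15 (15 (15
196 ( 9 ( 9 ( 9 ( 9 (13 (13 (14 ( 9 ( 9 ( 8 (14 (14 (14 (13 ( 9 (13 (14 (14 (13 (13 (15 (15 (15 (15 (15 (15 (15 (15 (15 (15
199 (15 (15 (15 (15 (15 (15 (15 (15 (15 (15 (15 (15 (15 (15 (15 (15 (15 (15 (15 (15 (15 (15 (15 (15 (15 (15 (15 (15 (15 (15
```

```bash
python3 -c "
from workcell import *
print(job_done())"
```

```text
the job is handed in; nothing more can be done
None
```

Job handed in at about 38 s; the call returned no verdict. The last top view shows the board on its feet, snug between end stop and divider, and about 4 mm from the fence. Two things went off plan: the grip slipped while lowering, so the fingers cradled the board down for the rest of the way, and I pushed it about 20 mm to the fence after letting go.

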